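# Stack-height check of a spacer set

### The arm

A 6-joint arm with a two-finger parallel gripper is mounted at the origin on the work surface. World frame = base frame: x ahead of the robot, y to its left, z up, the work surface at z = 0. Lengths are in m, angles in rad, forces in N, time in s.
With the tool pointing down it reaches from about 0.35 to 0.875 m from the base axis. Payload 4.2 kg.
Tool frame: the origin (TCP) lies midway between the tips of the shut fingers; the grasp point (between the pads) lies 19 mm behind it; z points along the fingers, y is the direction in which the jaws open and shut (so a half turn about z gives the same grasp; the last joint's range is limited). The gripper opens to 87 mm and grips with 3 to 60 N. Pads are 19 mm wide; open, the fingers measure 117 mm over their backs; the gripper's body (75 mm by 190 mm) begins 51 mm behind the grasp point.
Start: joints at [-1.076, 0.385, 0.008, 0, -1.194, -0.259], TCP at [0.146, -0.608, 0.223] pointing down, gripper open.
Joint ranges: [-3.14, 3.14], [-1.21, 2.06], [-1.07, 1.41], [-3.16, 2.05], [-2.99, -0.16], [-3.1, 3.1]. Speed limits (rad/s): [2.79, 2.79, 3.14, 3.14, 3.14, 3.14].

### API

Orientations are given as [roll, pitch, yaw] about the fixed x, y, z axes, in that order (R = Rz(yaw) Ry(pitch) Rx(roll)).
In Python, from plant import bot gives the robot as it stands. The module is installed in compiled form; this text tells all that it offers.
- The arm moves only by the tool apply_moves, never from a script. Its argument "steps" is a list of rows, each a list of 3 entries, a list of its own where there are three numbers: the shift along the tool's x, y, z in mm, then the turn, a rotation vector about the tool's x, y, z in degrees, then the opening, from 0 (shut) to 1 (fully open). In form: [[[x, y, z], [wx, wy, wz], gripper], ...]. A call has 1 to 8 rows; each row is the pose to reach, as a shift and turn from the pose commanded when the call began, along the tool's axes at that moment; what a row does not reach only later rows make up. A row lasts 1/12 s, in which the tool goes at most 41.7 mm and 7.16 degrees, less where a joint would pass 70% of its speed; a pose out of reach is approached as far as the arm can. A call with a gripper value outside its range is refused whole. The fingers move at their own pace and stop on an object; "grip_force" is the grip in N (left out, the last holds). Time passes only in rows, so rows that repeat a pose let the fingers close. It gives the time, the measured TCP pose, the force and the opening at its end, in the units of the state.
- bot.read_state(): the state, without advancing time (a new reading comes with each control period).
- bot.read_camera(name): name is "scene" or "top" or "wrist"; returns a dict with "pixels" (420x560x3 uint8, blue, green, red), "fx", "fy", "cx", "cy" (pixels), "k1" (the pictures are not rectified: a ray, as slopes to the right and down, at radius r is drawn at 1 + k1 r^2 times it, then the intrinsics apply), "camera_from_world" (4x4, takes a point from world to camera coordinates); the wrist camera has in their place "tool_from_camera" (4x4, takes a point from camera to tool coordinates, whose origin is the TCP and whose axes are the flange's). Camera axes: x right, y up, looking along -z (the intrinsics and any distortion apply to the point x, -y, -z); pixel columns grow to the right and rows downward; lengths in m; the calibration is good to about 2 mm. A picture is of the moment at which its call begins: read the wrist's pose just before it. There is no depth.
- bot.hand_in(): hands the job in, once; it reports no verdict.
The state is a dict: "time_s": time; "qpos": joint angles; "joint_velocities": joint speeds; "joint_efforts": joint torques, N m; "position": TCP position; "ee_rot": TCP orientation; "contact_force": force on the tool from outside, world axes, zero at the start; "moment": the same for the moment, N m; "finger_gap": finger opening in m.
Only numpy, scipy, OpenCV 4.12 (cv2) and the standard library are available. Lean on these libraries where they do the work, as an engineer would, in place of code of your own. Each camera call takes 0.05 s, during which the arm holds its last target. There are 200 camera calls.

### The job

Check this set of spacers on the stack gauge: take the white thread protector off the shaft and stand it upright on the bare counter, then slide every spacer ring that is there down over the shaft, lowering each one rather than letting it drop, until all lie flat on one another. Swing the lever over and press its ball down until the resistance firms up against the stack, let the lever rest there, and note how far it travelled by turning the brass marker hand on the dial level with the black pointer. Leave it all standing so for the inspector, and do not disturb the mallet head, the feeler block or the plug gauge in its rack.

Things in the scene. Friction and masses are not known exactly. Their poses are not given: they have to be found in the camera images.
- gauge: Stack gauge, bolted to the counter: grey base plate with an upright steel shaft, a hinged lever and a dial. Origin on the counter under the shaft axis; y points from the shaft towards the lever's hinge, x along the hinge axis to the side the dial faces, z up. The plate, 18 mm thick, spans x -65 to 65 mm and y -60 to 215 mm.
- shaft_seat (a point): Centre of the round shoulder (56 mm diameter, 12 mm high, its top 30 mm above the counter) on which the lowest spacer sits; the shaft, 30 mm diameter, rises from it.
- shaft_top (a point): Top of the shaft on its axis, 62 mm above the seat (92 mm above the counter); its last 8 mm taper from 30 to 20 mm diameter. Axes as gauge.
- protector (a point): Half-way up the white nylon thread protector, a cap 52 mm in diameter and 72 mm tall, closed on top, open below (bore 37 mm, 66 mm deep). At the start it stands over the shaft on the seat, its top 102 mm above the counter; it must be lifted at least 65 mm to come off. 0.09 kg. z along its axis.
- lever (a joint): Angle of the gauge's lever, rad: 0 level, growing as it is raised; range -0.2 to 1.9. Starts leaning back past upright (1.65 to 1.85) and stays there. Light friction; below upright it falls by its own weight (about 2 N at the ball) until the presser bears on the stack. A stack of 24 to 57 mm stops it between -0.12 and 0.12; 10 mm of stack make 0.07 rad.
- lever_hinge (a point): Point on the lever's hinge axis, 140 mm along the gauge's y from the shaft axis and 100 mm above the counter. The hinge axis is the gauge's x axis. Axes as gauge.
- lever_ball (a point): Centre of the black ball (32 mm) on the lever's end, in the plane through the shaft. At lever angle a it is 210 cos(a) mm from the hinge on the shaft's side and 210 sin(a) mm above it. A 12 mm rod joins it to the 56 mm wide lever, which begins 38 mm from its centre. Can be held across, along the gauge's x, while it swings. 5 N down at the ball, over the lever's weight, presses the stack firmly.
- presser (a point): The presser under the lever: two steel rollers, 16 mm diameter, one on each side of the shaft, 140 mm from the hinge axis and 22 mm below the lever's line; this point lies midway between their axes. They bear on the top spacer.
- pointer_tip (a point): Tip of the thin black pointer, 78 mm from the hinge axis, that turns with the lever in front of the white dial (160 mm diameter, centred on the hinge axis, on the gauge's +x side). It stands straight up when the lever is level and leans back, away from the shaft, as the lever rises. Dial ticks are 0.1 rad apart.
- marker (a joint): Angle of the dial's brass marker hand, rad: same axis, zero and direction as the lever's, so it is level with the pointer when both joints read the same. 0: straight up; positive: leaning away from the shaft; range -0.4 to 1.0; starts at 0.5 to 0.9. Light friction (1 N at its knob); stays where it is left.
- marker_tip (a point): Point on the brass marker hand, 78 mm from the hinge axis, that coincides with the pointer's tip when they are level.
- marker_knob (a point): Centre of the black knob (22 mm ball) on the end of the marker hand, beyond the dial's rim, 115 mm from the hinge axis and 62 mm along the gauge's x from the lever's plane; with marker at angle m it lies 115 sin(m) mm from the hinge away from the shaft and 115 cos(m) mm above it.
- mallet (a point): Half-way up the copper mallet head, 52 mm diameter, 76 mm tall, standing on the counter; not part of the job.
- feeler (a point): Centre of the matte black steel feeler block, 45 x 110 x 22 mm, lying on the counter (long side along its y); not part of the job.
- plug (a point): Half-way up the polished plug gauge (125 mm tall, 29 mm diameter) standing in its funnel-mouthed steel rack (70 x 70 mm block with a 72 mm funnel on top, 63 mm high; plug's top 135 mm above the counter); not part of the job.
- spacer_a (a point): Centre (half-way up) of a steel spacer ring, 64 mm outside diameter, 33 mm bore, 18 mm thick, about 0.33 kg, lying flat on the counter at the start; z along its axis. Two to four of the spacers a to d are there. Any order on the shaft is right.
- spacer_b (a point): Centre (half-way up) of a steel spacer ring, 64 mm outside diameter, 33 mm bore, 15 mm thick, about 0.28 kg, lying flat on the counter at the start; z along its axis. Two to four of the spacers a to d are there. Any order on the shaft is right.
- spacer_c (a point): Centre (half-way up) of a steel spacer ring, 64 mm outside diameter, 33 mm bore, 12 mm thick, about 0.22 kg, lying flat on the counter at the start; z along its axis. Two to four of the spacers a to d are there. Any order on the shaft is right.
- spacer_d (a point): Centre (half-way up) of a steel spacer ring, 64 mm outside diameter, 33 mm bore, 12 mm thick, about 0.22 kg, lying flat on the counter at the start; z along its axis. Two to four of the spacers a to d are there. Any order on the shaft is right.
Things that resemble listed ones, but are neither listed nor needed, are in the scene too. Leave any orange or red look-alike of the part that bears spacer_a alone.

How it is judged:
By the outcome, as a careful person would: the job done as asked, in the order asked, and still so for the second after the job is handed in, with the robot touching nothing.
Of ring_a, ring_b, ring_c, ring_d only 2 to 4 are there at a start; the rules pass over those that are not, and their reading is None.
At some moment in a run one of ring_a, ring_b, ring_c, ring_d may be knocked a few centimetres aside while the robot is not near it.
It also fails if it takes over 210 s, if anything falls off the work surface, if the arm or the gripper's body presses on something with over 40 N, if the wrist force passes 120 N, or if a joint passes its speed limit or range.

## Working session

There is one attempt and no reset: what is moved stays moved. The work goes in short steps, Python scripts to look and compute and a tool call to move; the robot and the scene stay as the last step left them, time stands still between calls to the robot, and variables do not carry over. Pictures are saved under pics/ and viewed, about 12 in all and at most 16, crops included, and the job is handed in when it is done.

Besides the shell and the picture viewer there is one more tool, called after "Emit:" by a JSON object that holds its "method" and its "body", one argument or row to a line. apply_moves: Moves the arm, as the interface text tells. Its arguments: {"type":"object","properties":{"steps":{"type":"array","items":{"type":"array"}},"grip_force":{"type":"number"}},"required":["steps"]}

```bash
mkdir -p pics
cat > h.py <<'E'
import numpy as np,cv2
from plant import bot
from scipy.spatial.transform import Rotation as R
def cam(n):
    s=bot.read_state(); c=bot.read_camera(n)
    if n=="wrist":
        T=np.eye(4);T[:3,:3]=R.from_euler('xyz',s['ee_rot']).as_matrix();T[:3,3]=s['position']
        W=T@np.array(c['tool_from_camera'])
    else: W=np.linalg.inv(np.array(c['camera_from_world']))
    c['W']=W; c['img']=np.array(c['pixels']); return c
def ray(c,u,v):
    d=np.array([(u-c['cx'])/c['fx'],(v-c['cy'])/c['fy']]); p=d.copy()
    for _ in range(20): p=d/(1+c['k1']*(p@p))
    return c['W'][:3,3], c['W'][:3,:3]@np.array([p[0],-p[1],-1])
def onz(c,u,v,z):
    o,d=ray(c,u,v); return o+d*(z-o[2])/d[2]
def proj(c,P):
    q=np.linalg.inv(c['W'])@np.append(P,1); a=np.array([q[0],-q[1]])/-q[2]; a=a*(1+c['k1']*(a@a))
    return a[0]*c['fx']+c['cx'],a[1]*c['fy']+c['cy']
def tri(c1,p1,c2,p2):
    o,d=ray(c1,*p1);o2,d2=ray(c2,*p2)
    t=np.linalg.lstsq(np.c_[d,-d2],o2-o,rcond=None)[0]; a=o+d*t[0];b=o2+d2*t[1]
    return (a+b)/2,np.linalg.norm(a-b)
def save(c,n): cv2.imwrite(f'pics/{n}.png',c['img'])
def st():
    s=bot.read_state(); print({k:np.round(s[k],4).tolist() for k in('time_s','qpos','position','ee_rot','contact_force','finger_gap')})
def tool(P):  # world target TCP -> shift in tool axes mm
    s=bot.read_state(); M=R.from_euler('xyz',s['ee_rot']).as_matrix(); return np.round(M.T@(np.array(P)-s['position'])*1000,1)
E
python3 - <<'E'
from h import *
import pickle
st()
D={}
for n in('scene','top','wrist'):
    c=cam(n);save(c,n+'0');D[n]=c;print(n,c['fx'],c['k1'],c['W'].round(3).tolist())
pickle.dump(D,open('D0.pkl','wb'))
E
```

```text
{'time_s': 0.0, 'qpos': [-1.0764, 0.3855, 0.0066, -0.0005, -1.194, -0.2586], 'position': [0.1459, -0.6071, 0.2215], 'ee_rot': [3.1394, -0.0001, -2.9059], 'contact_force': [-0.6346, -0.1213, 0.6047], 'finger_gap': 0.0868}
scene 385.59382650420383 -0.0717635667125662 [[0.276, -0.706, 0.652, 1.123], [0.961, 0.197, -0.193, -0.191], [0.008, 0.68, 0.733, 0.807], [0.0, 0.0, 0.0, 1.0]]
top 399.8566202146597 -0.04836439665314614 [[0.021, 0.987, -0.157, 0.396], [-1.0, 0.023, 0.006, -0.008], [0.009, 0.157, 0.988, 1.141], [0.0, 0.0, 0.0, 1.0]]
wrist 305.4315839041858 -0.029351540070642328 [[-0.234, -0.943, -0.238, 0.08], [0.972, -0.226, -0.059, -0.623], [0.002, -0.245, 0.97, 0.383], [0.0, 0.0, 0.0, 1.0]]
```

View pics/scene0.png

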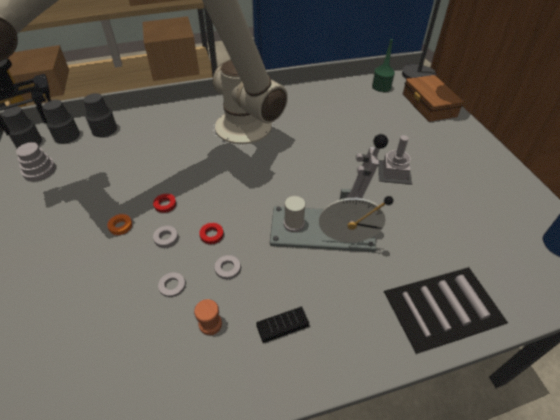

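View pics/top0.png

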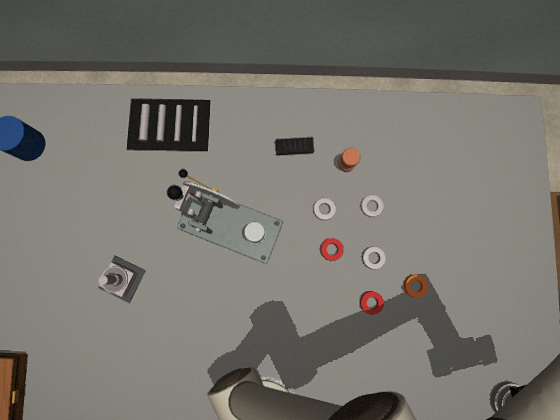

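Run:
```python
from h import *
import pickle
D=pickle.load(open('D0.pkl','rb'));t=D['top'];s=D['scene']
I=t['img'].astype(int);hsv=cv2.cvtColor(t['img'],cv2.COLOR_BGR2HSV)
for (u,v) in[(325,209),(372,206),(374,258),(254,232),(285,180),(230,235)]: print((u,v),I[v,u-9],I[v,u],hsv[v,u].tolist())
m=((I.min(2)>165)).astype(np.uint8)
cs,_=cv2.findContours(m,cv2.RETR_EXTERNAL,2)
for k in cs:
    if cv2.contourArea(k)>100:
        (u,v),r=cv2.minEnclosingCircle(k); z=.102 if abs(u-254)<8 else .015
        print('white',round(u),round(v),round(r,1),cv2.contourArea(k),onz(t,u,v,z).round(4))
m=((hsv[...,0]>60)&(hsv[...,0]<100)&(hsv[...,1]>20)&(I.max(2)>80)).astype(np.uint8); m[:, :150]=0;m[:150]=0;m[290:]=0
m=cv2.morphologyEx(m,cv2.MORPH_CLOSE,np.ones((9,9)))
k=max(cv2.findContours(m,cv2.RETR_EXTERNAL,2)[0],key=cv2.contourArea);r=cv2.minAreaRect(k);print('plate',r,[onz(t,*p,.018).round(4).tolist() for p in cv2.boxPoints(r)])
a=cv2.resize(t['img'][150:300,150:410],(800,462),interpolation=3)
b=cv2.resize(s['img'][130:270,0:270],(400,207)); 
b2=cv2.resize(s['img'][120:270,260:430],(400,353))[:207]
cv2.imwrite('pics/c1.png',np.vstack([a[:390],np.hstack([b,cv2.resize(s['img'][120:270,260:430],(400,207))])]))
```

```text
(325, 209) [182 185 195] [132 138 142] [18, 18, 142]
(372, 206) [179 184 195] [135 141 144] [20, 16, 144]
(374, 258) [190 192 196] [135 142 144] [23, 16, 144]
(254, 232) [198 206 203] [190 197 195] [39, 9, 197]
(285, 180) [133 140 143] [130 138 142] [20, 22, 142]
(230, 235) [123 130 126] [129 135 129] [60, 11, 135]
white 374 257 10.8 330.0 [ 0.4379 -0.3039  0.015 ]
white 254 231 9.5 258.0 [0.4965 0.0324 0.102 ]
white 324 208 10.6 311.5 [ 0.5738 -0.1636  0.015 ]
white 372 206 10.3 293.0 [ 0.5854 -0.3005  0.015 ]
plate ((205.0, 230.0), (0.0, 0.0), 0.0) [[0.5043, 0.1738, 0.018], [0.5043, 0.1738, 0.018], [0.5043, 0.1738, 0.018], [0.5043, 0.1738, 0.018]]
```

View pics/c1.png

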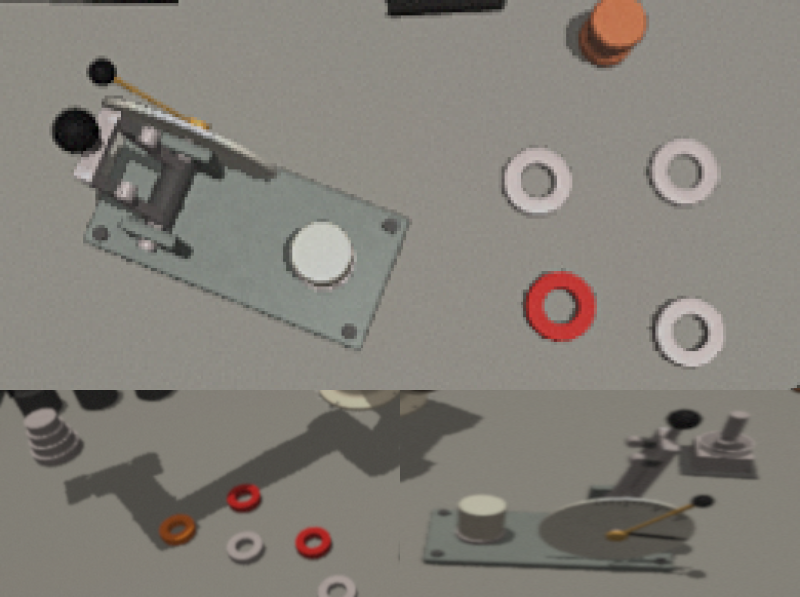

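Run:
```python
from h import *
import pickle
D=pickle.load(open('D0.pkl','rb'));t=D['top'];s=D['scene']
f=lambda a,b:(150+a/3.077,150+b/3.077)
P=[onz(t,*f(*q),.018)[:2] for q in((85,241),(359,350),(409,221))]
d=P[0]-P[1];e=P[2]-P[1];print(np.array(P).round(4),np.degrees(np.arctan2(d[1],d[0])),np.degrees(np.arctan2(-e[0],e[1])),np.linalg.norm(d),np.linalg.norm(e))
y=d/np.linalg.norm(d);x=np.array([y[1],-y[0]])
print('shaft from corner',P[1]+.065*x+.06*y)
g=cv2.cvtColor(s['img'],cv2.COLOR_BGR2HSV);m=((s['img'].min(2)>170)).astype(np.uint8)
for k in cv2.findContours(m[190:240,270:320],cv2.RETR_EXTERNAL,2)[0]:
    if cv2.contourArea(k)>50:(print('prot scene',cv2.minAreaRect(k),cv2.boundingRect(k)))
print('proj prot top',proj(s,[.4965,.0324,.102]),'red',onz(t,332,249,.01),onz(t,372,302,.01),onz(t,416,285,.01),'feeler',onz(t,294,146,.022),'mallet',onz(t,350,156,.076),'plugtop',onz(t,110,281,.13))
yaw=np.arctan2(y[1],y[0])-np.pi
print('yaw',yaw)
st_=bot.read_state()
T=R.from_euler('xyz',[np.pi,0,yaw]);M=R.from_euler('xyz',st_['ee_rot'])
print('turn',np.degrees((M.inv()*T).as_rotvec()).round(2),'shift',tool([.4965,.0324,.2]))
```

```text
[[ 0.5073  0.2514]
 [ 0.414  -0.0022]
 [ 0.5325 -0.0454]] 69.80607232797207 -110.02699597684175 0.27019335790045834 0.1261472791989516
shaft from corner [0.49571565 0.03166988]
proj prot top (np.float64(294.66724042340036), np.float64(203.28660229407856)) red [ 0.45924289 -0.18575135  0.01      ] [ 0.31430225 -0.29755499  0.01      ] [ 0.36286086 -0.42298965  0.01      ] feeler [ 0.75477667 -0.07374147  0.022     ] mallet [ 0.71276835 -0.22594324  0.076     ] plugtop [0.35980841 0.38822044 0.13      ]
yaw -1.9232468535813774
turn [ 9.000e-02  4.000e-02 -5.631e+01] shift [-490.3  540.1   22.6]
```

Emit:
{"method": "apply_moves", "body": {
  "steps": [
    [[-490,540,0],[0,0,0],1],
    [[-490,540,0],[0,0,0],1],
    [[-490,540,0],[0,0,0],1],
    [[-490,540,0],[0,0,0],1],
    [[-490,540,0],[0,0,0],1],
    [[-490,540,0],[0,0,0],1],
    [[-490,540,0],[0,0,0],1],
    [[-490,540,0],[0,0,0],1]
  ]
}}

```text
time_s: 0.82
position: [0.3064, -0.3134, 0.2225]
ee_rot: [3.142, 0.0, -2.906]
contact_force: [1.6, 0.4, -0.0]
finger_gap: 0.087
```

Emit:
{"method": "apply_moves", "body": {
  "steps": [
    [[-266,293,0],[0,0,-56.3],1],
    [[-266,293,0],[0,0,-56.3],1],
    [[-266,293,0],[0,0,-56.3],1],
    [[-266,293,0],[0,0,-56.3],1],
    [[-266,293,0],[0,0,-56.3],1],
    [[-266,293,0],[0,0,-56.3],1],
    [[-266,293,0],[0,0,-56.3],1],
    [[-266,293,0],[0,0,-56.3],1]
  ]
}}

```text
time_s: 1.48
position: [0.4666, -0.0209, 0.2227]
ee_rot: [-3.141, 0.0, -1.917]
contact_force: [0.8, -0.9, 0.1]
finger_gap: 0.0874
```

Run:
```python
from h import *
st();print(tool([.496,.032,.2]))
c=cam('wrist');save(c,'w1');print(c['W'].round(3).tolist(),proj(c,[.496,.032,.102]))
```

```text
{'time_s': 1.4833, 'qpos': [0.3044, 0.113, -0.3617, -0.0001, -1.0959, -0.6501], 'position': [0.4666, -0.0209, 0.2227], 'ee_rot': [-3.1414, 0.0002, -1.9166], 'contact_force': [0.7748, -0.943, 0.0644], 'finger_gap': 0.0874}
[-59.7  -9.7  22.7]
[[-0.941, -0.328, -0.083, 0.443], [0.338, -0.912, -0.231, -0.084], [0.0, -0.246, 0.969, 0.384], [0.0, 0.0, 0.0, 1.0]] (np.float64(274.1901095008488), np.float64(262.5771453393003))
```

View pics/w1.png

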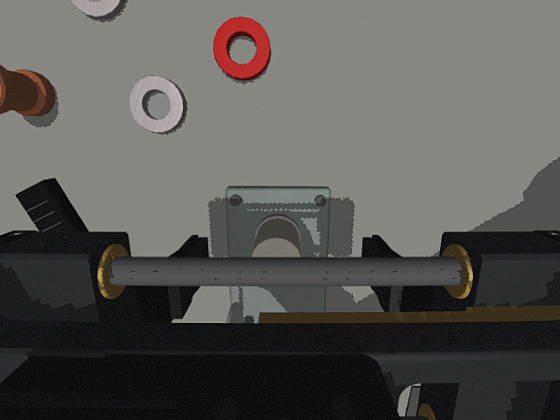

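Emit:
{"method": "apply_moves", "body": {
  "steps": [
    [[-30,-5,10],[0,0,0],1],
    [[-60,-10,30],[0,0,0],1],
    [[-60,-10,65],[0,0,0],1],
    [[-60,-10,100],[0,0,0],1],
    [[-60,-10,135],[0,0,0],1],
    [[-60,-10,165],[0,0,0],1],
    [[-60,-10,165],[0,0,0],0],
    [[-60,-10,165],[0,0,0],0]
  ],
  "grip_force": 20
}}

```text
time_s: 2.2
position: [0.4957, 0.0294, 0.0567]
ee_rot: [3.139, -0.003, -1.923]
contact_force: [-0.2, 0.1, 0.4]
finger_gap: 0.0802
```

Emit:
{"method": "apply_moves", "body": {
  "steps": [
    [[0,0,0],[0,0,0],0],
    [[0,0,0],[0,0,0],0],
    [[0,0,0],[0,0,0],0],
    [[0,0,0],[0,0,0],0],
    [[0,0,0],[0,0,0],0],
    [[0,0,0],[0,0,0],0]
  ]
}}

```text
time_s: 2.7
position: [0.4969, 0.03, 0.0589]
ee_rot: [-3.14, 0.001, -1.923]
contact_force: [-2.2, 0.9, 7.0]
finger_gap: 0.0515
```

Run:
```python
from h import *
st();print(tool([.66,-.03,.06]))
```

```text
{'time_s': 2.7, 'qpos': [0.3873, 0.3623, -0.5117, 0.0003, -0.6951, -0.7395], 'position': [0.4969, 0.03, 0.0589], 'ee_rot': [-3.1402, 0.001, -1.9227], 'contact_force': [-2.2132, 0.8979, 7.0121], 'finger_gap': 0.0515}
[ 1.000e-01 -1.738e+02 -9.000e-01]
```

Emit:
{"method": "apply_moves", "body": {
  "steps": [
    [[0,0,-20],[0,0,0],0],
    [[0,0,-50],[0,0,0],0],
    [[0,0,-85],[0,0,0],0],
    [[0,0,-110],[0,0,0],0],
    [[0,-35,-110],[0,0,0],0],
    [[0,-75,-110],[0,0,0],0],
    [[0,-115,-110],[0,0,0],0],
    [[0,-150,-110],[0,0,0],0]
  ]
}}

```text
time_s: 3.37
position: [0.639, -0.0227, 0.168]
ee_rot: [-3.14, 0.001, -1.923]
contact_force: [0.7, 0.6, -0.2]
finger_gap: 0.0518
```

Emit:
{"method": "apply_moves", "body": {
  "steps": [
    [[0,-24,0],[0,0,0],0],
    [[0,-24,30],[0,0,0],0],
    [[0,-24,70],[0,0,0],0],
    [[0,-24,105],[0,0,0],0],
    [[0,-24,125],[0,0,0],0],
    [[0,-24,130],[0,0,0],0],
    [[0,-24,135],[0,0,0],0]
  ]
}}

```text
time_s: 3.95
position: [0.6595, -0.0304, 0.0315]
ee_rot: [3.14, -0.001, -1.923]
contact_force: [0.1, -0.3, -0.7]
finger_gap: 0.0513
```

Run:
```python
from h import *
st()
c=cam('scene');save(c,'s2');cv2.imwrite('pics/s2c.png',cv2.resize(c['img'][150:350,110:410],(750,500)))
```

```text
{'time_s': 3.95, 'qpos': [0.1986, 0.6193, -0.115, 0.0005, -0.8383, -0.551], 'position': [0.6595, -0.0304, 0.0315], 'ee_rot': [3.1402, -0.0013, -1.9229], 'contact_force': [0.1214, -0.3231, -0.6974], 'finger_gap': 0.0513}
```

View pics/s2c.png

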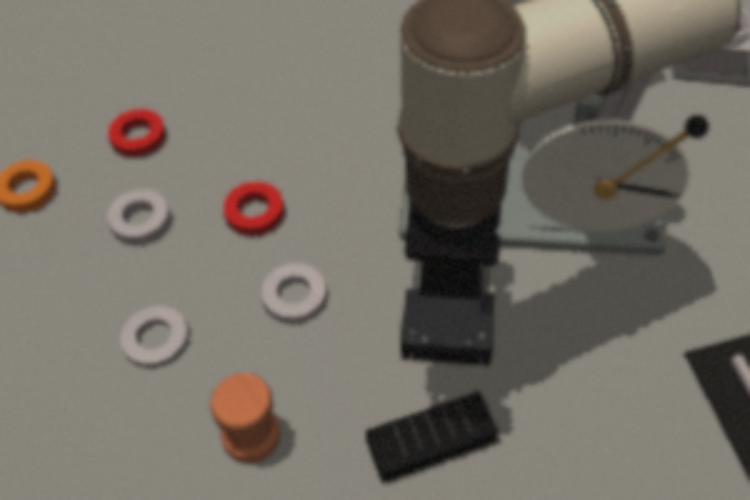

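Emit:
{"method": "apply_moves", "body": {
  "steps": [
    [[0,0,1.5],[0,0,0],0],
    [[0,0,3],[0,0,0],0],
    [[0,0,4],[0,0,0],0],
    [[0,0,4],[0,0,0],0]
  ]
}}

```text
time_s: 4.33
position: [0.6603, -0.0301, 0.0297]
ee_rot: [-3.14, 0.001, -1.923]
contact_force: [-0.8, -0.5, -0.4]
finger_gap: 0.0515
```

Emit:
{"method": "apply_moves", "body": {
  "steps": [
    [[0,0,1],[0,0,0],0],
    [[0,0,1.5],[0,0,0],0],
    [[0,0,1.5],[0,0,0],0]
  ]
}}

```text
time_s: 4.58
position: [0.6604, -0.0301, 0.029]
ee_rot: [-3.14, 0.001, -1.923]
contact_force: [-1.9, -0.2, 4.8]
finger_gap: 0.0516
```

Emit:
{"method": "apply_moves", "body": {
  "steps": [
    [[0,0,0],[0,0,0],0.8],
    [[0,0,0],[0,0,0],1],
    [[0,0,0],[0,0,0],1],
    [[0,0,0],[0,0,0],1],
    [[0,0,-20],[0,0,0],1],
    [[0,0,-60],[0,0,0],1],
    [[0,0,-100],[0,0,0],1],
    [[0,0,-140],[0,0,0],1]
  ]
}}

```text
time_s: 5.25
position: [0.6593, -0.0304, 0.168]
ee_rot: [3.14, -0.001, -1.923]
contact_force: [0.7, 0.4, 0.3]
finger_gap: 0.0863
```

```bash
cat >> h.py <<'E'
def rings(c,z=.015,show=True):
    h=cv2.cvtColor(c['img'],cv2.COLOR_BGR2HSV); m=((h[...,2]>165)&(h[...,1]<45)).astype(np.uint8)
    cs,hi=cv2.findContours(m,cv2.RETR_CCOMP,cv2.CHAIN_APPROX_NONE); out=[]
    for i,k in enumerate(cs):
        a=cv2.contourArea(k)
        if hi[0][i][3]<0 and a>150 and hi[0][i][2]>=0:
            p=np.array([onz(c,*q[0],z)[:2] for q in k]); (x,y),r=cv2.minEnclosingCircle(p.astype(np.float32))
            if .027<r<.04: out.append((round(x,4),round(y,4),round(r,4)))
    return out
E
python3 - <<'E'
from h import *
st()
for n in('top','wrist'):
    c=cam(n);save(c,n+'3');print(n,rings(c))
print(tool([.574,-.1636,.15]))
E
```

```text
{'time_s': 5.25, 'qpos': [0.1986, 0.4832, 0.0256, 0.0002, -1.1148, -0.551], 'position': [0.6593, -0.0304, 0.168], 'ee_rot': [3.1403, -0.001, -1.9231], 'contact_force': [0.7227, 0.4064, 0.2907], 'finger_gap': 0.0863}
top [(0.4377, -0.3045, 0.0306), (0.5751, -0.1636, 0.0306), (0.5869, -0.3013, 0.0302)]
wrist [(0.5737, -0.1641, 0.0313)]
[156.5  39.5  24.4]
```

View pics/wrist3.png

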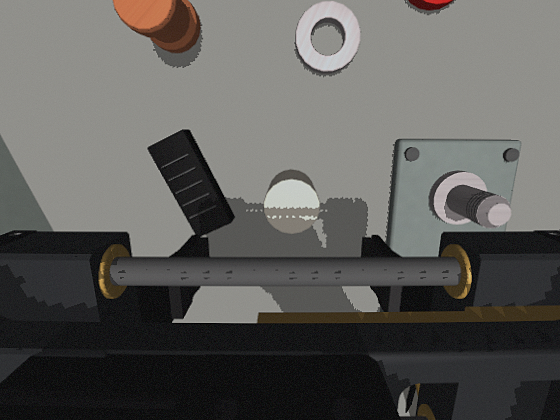

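Run:
```python
from h import *
c=cam('wrist');t=cv2.imread('pics/top3.png');T=cam('top')
a=cv2.resize(T['img'][205:260,225:285],(440,400),interpolation=cv2.INTER_CUBIC);b=cv2.resize(c['img'][160:240,420:530],(550,400),interpolation=cv2.INTER_CUBIC)[:, :360]
b=cv2.resize(c['img'][160:240,425:525],(360,288),interpolation=cv2.INTER_CUBIC);b=cv2.copyMakeBorder(b,0,112,0,0,0)
cv2.imwrite('pics/c3.png',np.hstack([a,b]))
for u,v in((497,215),(495,214)):print(onz(c,u,v,.092))
print(onz(c,460,196,.03), 'expect top px',proj(c,[.496,.032,.092]),proj(T,[.496,.032,.092]),proj(T,[.496,.032,.03]))
```

```text
[0.49809002 0.03080403 0.092     ]
[0.49953932 0.02935668 0.092     ]
[0.49543854 0.02862537 0.03      ] expect top px (np.float64(499.69279394584134), np.float64(215.47583840615204)) (np.float64(254.27581794564563), np.float64(231.57508387345368)) (np.float64(255.05876975667178), np.float64(233.71054702440722))
```

View pics/c3.png

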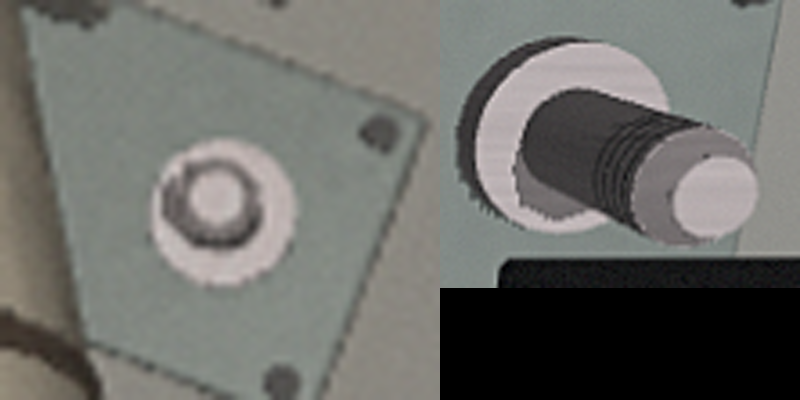

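Emit:
{"method": "apply_moves", "body": {
  "steps": [
    [[40,10,0],[0,0,0],1],
    [[80,20,0],[0,0,0],1],
    [[120,30,0],[0,0,0],1],
    [[156,39,10],[0,0,0],1],
    [[156,39,50],[0,0,0],1],
    [[156,39,88],[0,0,0],1],
    [[156,39,88],[0,0,0],1]
  ]
}}

```text
time_s: 6.03
position: [0.5618, -0.1631, 0.0702]
ee_rot: [3.123, -0.004, -1.927]
contact_force: [-1.3, -0.4, -1.5]
finger_gap: 0.087
```

Run:
```python
from h import *
bot.read_camera('top')
st();print(tool([.5743,-.1638,.0035]))
c=cam('top');print(rings(c))
```

```text
{'time_s': 6.0833, 'qpos': [-0.0066, 0.4727, -0.2628, -0.001, -0.848, -0.3465], 'position': [0.5649, -0.1633, 0.074], 'ee_rot': [3.1293, -0.0036, -1.9245], 'contact_force': [-0.0298, 0.1537, 0.584], 'finger_gap': 0.0871}
[-3.  -9.9 70.4]
[(0.4378, -0.3043, 0.031), (0.5871, -0.301, 0.0307)]
```

Emit:
{"method": "apply_moves", "body": {
  "steps": [
    [[0,0,0],[0,0,0],1],
    [[0,0,0],[0,0,0],1],
    [[0,0,0],[0,0,0],1],
    [[0,0,25],[0,0,0],1],
    [[0,0,50],[0,0,0],1],
    [[0,0,60],[0,0,0],1],
    [[0,0,60],[0,0,0],1]
  ]
}}

```text
time_s: 6.72
position: [0.568, -0.1629, 0.0175]
ee_rot: [3.138, -0.001, -1.923]
contact_force: [0.4, 0.1, -1.4]
finger_gap: 0.0871
```

Run:
```python
from h import *
st();print(tool([.5743,-.1638,.0035]))
```

```text
{'time_s': 6.7167, 'qpos': [-0.0055, 0.5476, -0.3097, -0.0004, -0.7175, -0.3465], 'position': [0.568, -0.1629, 0.0175], 'ee_rot': [3.1378, -0.0011, -1.9232], 'contact_force': [0.4239, 0.0974, -1.3922], 'finger_gap': 0.0871}
[-1.3 -6.3 14. ]
```

Emit:
{"method": "apply_moves", "body": {
  "steps": [
    [[-1,-6,0],[0,0,0],1],
    [[-1,-6,6],[0,0,0],1],
    [[-1,-6,13.5],[0,0,0],1],
    [[-1,-6,13.5],[0,0,0],1],
    [[-1,-6,13.5],[0,0,0],0],
    [[-1,-6,13.5],[0,0,0],0],
    [[-1,-6,13.5],[0,0,0],0],
    [[-1,-6,13.5],[0,0,0],0]
  ],
  "grip_force": 25
}}

```text
time_s: 7.38
position: [0.5755, -0.1643, 0.0059]
ee_rot: [-3.141, 0.0, -1.923]
contact_force: [-0.7, -0.1, 0.9]
finger_gap: 0.0683
```

Emit:
{"method": "apply_moves", "body": {
  "steps": [
    [[0,0,0],[0,0,0],0],
    [[0,0,0],[0,0,0],0],
    [[0,0,-20],[0,0,0],0],
    [[0,0,-50],[0,0,0],0],
    [[0,0,-85],[0,0,0],0],
    [[0,0,-125],[0,0,0],0],
    [[0,0,-140],[0,0,0],0],
    [[0,0,-140],[0,0,0],0]
  ]
}}

```text
time_s: 8.05
position: [0.5781, -0.1646, 0.1505]
ee_rot: [-3.132, 0.003, -1.923]
contact_force: [1.0, 0.6, -2.7]
finger_gap: 0.0632
```

Run:
```python
from h import *
st();print(tool([.4965,.031,.13]))
c=cam('wrist');save(c,'w4')
```

```text
{'time_s': 8.05, 'qpos': [-0.0078, 0.3983, -0.1629, 0.0012, -0.9995, -0.3446], 'position': [0.5781, -0.1646, 0.1505], 'ee_rot': [-3.1317, 0.0025, -1.9226], 'contact_force': [1.0174, 0.5646, -2.6666], 'finger_gap': 0.0632}
[-155.5  144.2   19.5]
```

View pics/w4.png

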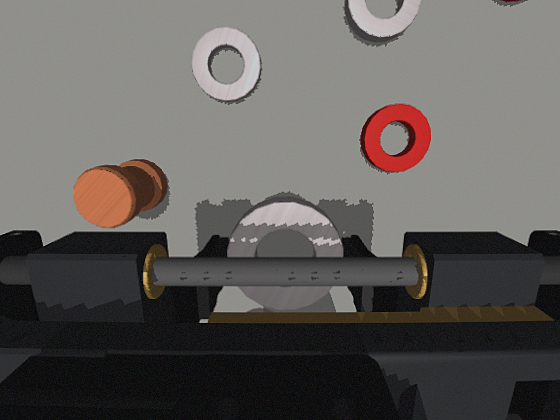

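```bash
cat >> h.py <<'E'
def held(c,u,v,h): # pixel -> tool frame at height h(m) above TCP
    M=np.array(c['tool_from_camera']);o,d=ray({**c,'W':M},u,v); return (o+d*(-h-o[2])/d[2])*1000
E
python3 - <<'E'
from h import *
c=cam('wrist');st();print(tool([.4965,.031,.13]))
g=c['img'][:,286].astype(int); print([(v,g[v].tolist()) for v in list(range(186,210,2))+list(range(300,314,2))])
for h in(.007,.01,.013): print(h,held(c,286,201,h).round(1),held(c,286,308,h).round(1),held(c,229,250,h).round(1),held(c,343,250,h).round(1))
E
```

```text
{'time_s': 8.15, 'qpos': [-0.0078, 0.4032, -0.1696, -0.0013, -0.9986, -0.3446], 'position': [0.5745, -0.1639, 0.1449], 'ee_rot': [3.1406, 0.0008, -1.9239], 'contact_force': [-0.6051, 0.0294, -2.5102], 'finger_gap': 0.0633}
[-155.9  140.6   15.2]
[(186, [142, 144, 145]), (188, [139, 144, 144]), (190, [144, 148, 149]), (192, [93, 96, 97]), (194, [85, 88, 87]), (196, [84, 86, 86]), (198, [68, 69, 72]), (200, [68, 68, 71]), (202, [132, 131, 138]), (204, [187, 186, 195]), (206, [189, 186, 196]), (208, [190, 189, 199]), (300, [111, 110, 113]), (302, [103, 103, 108]), (304, [103, 102, 106]), (306, [105, 102, 107]), (308, [103, 101, 106]), (310, [88, 90, 91]), (312, [55, 65, 69])]
0.007 [32.1  1.4 -7. ] [-30.5   1.5  -7. ] [  4.9 -29.4  -7. ] [ 4.9 32.3 -7. ]
0.01 [ 32.8   1.4 -10. ] [-28.6   1.5 -10. ] [  6.1 -28.8 -10. ] [  6.1  31.7 -10. ]
0.013 [ 33.4   1.4 -13. ] [-26.7   1.5 -13. ] [  7.3 -28.3 -13. ] [  7.3  31.1 -13. ]
```

Emit:
{"method": "apply_moves", "body": {
  "steps": [
    [[-30,27,0],[0,0,0],0],
    [[-60,54,0],[0,0,0],0],
    [[-90,82,0],[0,0,0],0],
    [[-120,108,0],[0,0,0],0],
    [[-145,130,0],[0,0,0],0],
    [[-156,140.5,0],[0,0,0],0],
    [[-156,140.5,20],[0,0,0],0],
    [[-156,140.5,42],[0,0,0],0]
  ]
}}

```text
time_s: 8.82
position: [0.4964, 0.0319, 0.1023]
ee_rot: [3.141, 0.0, -1.921]
contact_force: [-0.2, 0.0, -3.5]
finger_gap: 0.0636
```

Emit:
{"method": "apply_moves", "body": {
  "steps": [
    [[0,0,0],[0,0,0],0],
    [[0,0,0],[0,0,0],0],
    [[0,0,0],[0,0,0],0],
    [[0,0,0],[0,0,0],0]
  ]
}}

```text
time_s: 9.15
position: [0.4979, 0.0305, 0.1041]
ee_rot: [-3.141, 0.0, -1.924]
contact_force: [0.3, 0.4, -2.3]
finger_gap: 0.0636
```

Run:
```python
from h import *
st();print(tool([.4965,.031,.05]))
c=cam('scene');save(c,'s5');w=cam('wrist')
cv2.imwrite('pics/s5c.png',np.hstack([cv2.resize(c['img'][160:260,240:340],(400,400),interpolation=2),cv2.resize(w['img'][180:340,200:380],(400,356))[:, :400] if 0 else cv2.resize(w['img'][180:340,200:360],(400,400),interpolation=2)]))
```

```text
{'time_s': 9.15, 'qpos': [0.3874, 0.2982, -0.4602, 0.0003, -0.8115, -0.7404], 'position': [0.4979, 0.0305, 0.1041], 'ee_rot': [-3.1407, 0.0004, -1.9235], 'contact_force': [0.3416, 0.3864, -2.3116], 'finger_gap': 0.0636}
[ 0.   1.5 54.1]
```

View pics/s5c.png

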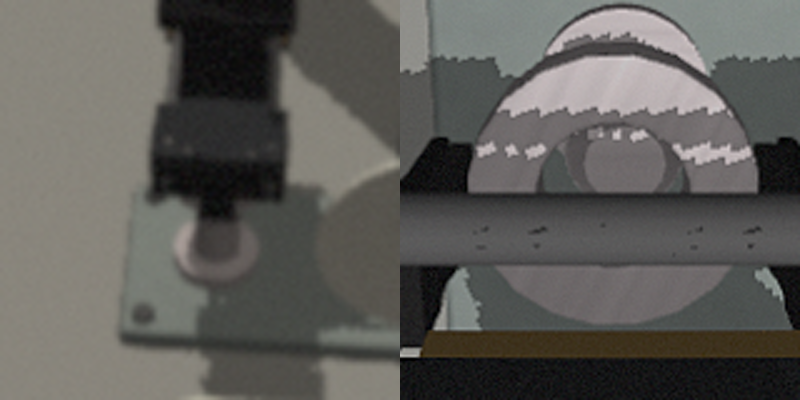

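Run:
```python
from h import *
c=cam('wrist')
f=lambda u,v:(200+(u-400)/2.5,180+v/2.5)
for n,(u,v),h in(('ringL',(468,180),.007),('ringR',(758,180),.007),('top',(613,56),.007),('bot',(613,322),.007),('bore top',(613,123),.007),('tipL',(583,165),-.012),('tipR',(667,165),-.012),('tiptop',(626,124),-.012),('shoulder top',(626,5),-.074)): print(n,held(c,*f(u,v),h).round(1))
```

```text
ringL [  3.7 -30.5  -7. ]
ringR [ 3.7 32.5 -7. ]
top [31.3  1.  -7. ]
bot [-31.   1.  -7.]
bore top [16.7  1.  -7. ]
tipL [-0.1 -6.2 12. ]
tipR [-0.1 14.1 12. ]
tiptop [10.3  4.1 12. ]
shoulder top [29.   5.2 74. ]
```

Emit:
{"method": "apply_moves", "body": {
  "steps": [
    [[0,3,0],[0,0,0],0],
    [[0,3,0],[0,0,0],0],
    [[0,3,8],[0,0,0],0],
    [[0,3,16],[0,0,0],0],
    [[0,3,24],[0,0,0],0],
    [[0,3,28],[0,0,0],0],
    [[0,3,28],[0,0,0],0]
  ]
}}

```text
time_s: 9.88
position: [0.4941, 0.0316, 0.0741]
ee_rot: [3.14, -0.001, -1.923]
contact_force: [-1.4, -0.2, -2.1]
finger_gap: 0.0632
```

Emit:
{"method": "apply_moves", "body": {
  "steps": [
    [[0,0,10],[0,0,0],0],
    [[0,0,20],[0,0,0],0],
    [[0,0,28],[0,0,0],0],
    [[0,0,33],[0,0,0],0],
    [[0,0,35],[0,0,0],0],
    [[0,0,35],[0,0,0],0]
  ]
}}

```text
time_s: 10.38
position: [0.4942, 0.0315, 0.0401]
ee_rot: [3.141, -0.001, -1.923]
contact_force: [0.2, -0.5, -2.6]
finger_gap: 0.0633
```

Emit:
{"method": "apply_moves", "body": {
  "steps": [
    [[0,0,1],[0,0,0],0],
    [[0,0,2.5],[0,0,0],0],
    [[0,0,4],[0,0,0],0],
    [[0,0,5],[0,0,0],0],
    [[0,0,5],[0,0,0],0]
  ]
}}

```text
time_s: 10.8
position: [0.4945, 0.0317, 0.0358]
ee_rot: [-3.141, 0.0, -1.923]
contact_force: [-0.5, 1.2, -0.1]
finger_gap: 0.0634
```

Emit:
{"method": "apply_moves", "body": {
  "steps": [
    [[0,0,1],[0,0,0],0],
    [[0,0,1],[0,0,0],0],
    [[0,0,1],[0,0,0],1],
    [[0,0,1],[0,0,0],1],
    [[0,0,1],[0,0,0],1],
    [[0,0,1],[0,0,0],1],
    [[0,0,-25],[0,0,0],1],
    [[0,0,-60],[0,0,0],1]
  ]
}}

```text
time_s: 11.47
position: [0.4922, 0.0308, 0.0934]
ee_rot: [3.135, -0.005, -1.924]
contact_force: [0.1, 0.3, 0.2]
finger_gap: 0.0861
```

Emit:
{"method": "apply_moves", "body": {
  "steps": [
    [[0,0,-30],[0,0,0],1],
    [[40,-20,-60],[0,0,0],1],
    [[80,-40,-60],[0,0,0],1],
    [[110,-60,-60],[0,0,0],1],
    [[130,-80,-60],[0,0,0],1],
    [[150,-110,-60],[0,0,0],1],
    [[150,-110,-60],[0,0,0],1],
    [[150,-110,-60],[0,0,0],1]
  ]
}}

```text
time_s: 12.13
position: [0.5462, -0.1487, 0.1547]
ee_rot: [3.141, -0.0, -1.926]
contact_force: [0.0, 1.1, -0.4]
finger_gap: 0.0869
```

Run:
```python
from h import *
st()
c=cam('top');save(c,'t6');print(rings(c));c=cam('wrist');print(rings(c));save(c,'w6')
print(tool([.587,-.301,.145]))
```

```text
{'time_s': 12.1333, 'qpos': [0.0204, 0.3441, -0.236, -0.0002, -0.9917, -0.3759], 'position': [0.5462, -0.1487, 0.1547], 'ee_rot': [3.1407, -0.0002, -1.9264], 'contact_force': [0.0337, 1.1394, -0.4156], 'finger_gap': 0.0869}
[(0.4378, -0.3043, 0.031)]
[(0.585, -0.3016, 0.0307)]
[130.1 -92.4   9.9]
```

Emit:
{"method": "apply_moves", "body": {
  "steps": [
    [[33,-23,0],[0,0,0],1],
    [[66,-46,0],[0,0,0],1],
    [[99,-69,10],[0,0,0],1],
    [[131,-91,40],[0,0,0],1],
    [[131,-91,75],[0,0,0],1],
    [[131,-91,110],[0,0,0],1],
    [[131,-91,120],[0,0,0],1],
    [[131,-91,120],[0,0,0],1]
  ]
}}

```text
time_s: 12.9
position: [0.5836, -0.2996, 0.0321]
ee_rot: [3.133, -0.001, -1.922]
contact_force: [-0.1, 0.0, 0.1]
finger_gap: 0.0867
```

Run:
```python
from h import *
bot.read_camera('top');bot.read_camera('top')
st();print(tool([.5857,-.3013,.0045]))
```

```text
{'time_s': 13.0, 'qpos': [-0.2283, 0.6105, -0.1149, 0.0012, -0.8433, -0.1223], 'position': [0.5874, -0.3008, 0.0373], 'ee_rot': [-3.1394, -0.0006, -1.9206], 'contact_force': [-0.0973, -0.9823, 0.502], 'finger_gap': 0.0868}
[ 1.   1.5 32.8]
```

Emit:
{"method": "apply_moves", "body": {
  "steps": [
    [[1,1,12],[0,0,0],1],
    [[1,1,24],[0,0,0],1],
    [[1,1,33],[0,0,0],1],
    [[1,1,33],[0,0,0],1],
    [[1,1,33],[0,0,0],1],
    [[1,1,33],[0,0,0],0],
    [[1,1,33],[0,0,0],0],
    [[1,1,33],[0,0,0],0]
  ]
}}

```text
time_s: 13.67
position: [0.585, -0.3022, 0.0029]
ee_rot: [-3.141, 0.0, -1.923]
contact_force: [-0.2, 0.4, -0.9]
finger_gap: 0.0743
```

Emit:
{"method": "apply_moves", "body": {
  "steps": [
    [[0,0,0],[0,0,0],0],
    [[0,0,0],[0,0,0],0],
    [[0,0,0],[0,0,0],0],
    [[0,0,-30],[0,0,0],0],
    [[0,0,-65],[0,0,0],0],
    [[0,0,-100],[0,0,0],0],
    [[0,0,-140],[0,0,0],0],
    [[0,0,-140],[0,0,0],0]
  ]
}}

```text
time_s: 14.33
position: [0.5892, -0.3041, 0.1521]
ee_rot: [-3.125, -0.001, -1.921]
contact_force: [2.3, -0.6, -0.6]
finger_gap: 0.0637
```

Run:
```python
from h import *
bot.read_camera('top')
c=cam('top')
st();print(tool([.4944,.0316,.104]), rings(c))
```

```text
{'time_s': 14.4333, 'qpos': [-0.2315, 0.498, -0.0118, -0.0007, -1.0573, -0.1209], 'position': [0.5854, -0.302, 0.1445], 'ee_rot': [-3.138, 0.0011, -1.9235], 'contact_force': [-0.4906, 0.2886, -2.1318], 'finger_gap': 0.0638}
[-281.6  200.8   40.1] [(0.4378, -0.3043, 0.031)]
```

Emit:
{"method": "apply_moves", "body": {
  "steps": [
    [[-33,24,0],[0,0,0],0],
    [[-66,47,0],[0,0,0],0],
    [[-99,71,0],[0,0,0],0],
    [[-132,94,0],[0,0,0],0],
    [[-165,118,0],[0,0,0],0],
    [[-198,141,0],[0,0,0],0],
    [[-231,165,0],[0,0,0],0],
    [[-260,185,0],[0,0,0],0]
  ]
}}

```text
time_s: 15.1
position: [0.498, 0.0074, 0.1405]
ee_rot: [3.137, -0.002, -1.923]
contact_force: [0.1, -0.3, -1.6]
finger_gap: 0.0635
```

Emit:
{"method": "apply_moves", "body": {
  "steps": [
    [[-21.5,16,0],[0,0,0],0],
    [[-21.5,16,15],[0,0,0],0],
    [[-21.5,16,35],[0,0,0],0],
    [[-21.5,16,40],[0,0,0],0],
    [[-21.5,16,40],[0,0,0],0],
    [[-21.5,16,40],[0,0,0],0],
    [[-21.5,16,40],[0,0,0],0]
  ]
}}

```text
time_s: 15.68
position: [0.4938, 0.0312, 0.1029]
ee_rot: [-3.141, 0.0, -1.924]
contact_force: [-0.5, -0.3, -2.1]
finger_gap: 0.0639
```

Run:
```python
from h import *
st();print(tool([.4944,.0316,.104]))
w=cam('wrist');save(w,'w7')
cv2.imwrite('pics/w7c.png',cv2.resize(w['img'][180:340,200:360],(600,600),interpolation=2))
```

```text
{'time_s': 15.6833, 'qpos': [0.3922, 0.2939, -0.4706, 0.0004, -0.8059, -0.7454], 'position': [0.4938, 0.0312, 0.1029], 'ee_rot': [-3.1412, 0.0, -1.9238], 'contact_force': [-0.5048, -0.3151, -2.0842], 'finger_gap': 0.0639}
[-0.6 -0.5 -1.1]
```

View pics/w7c.png

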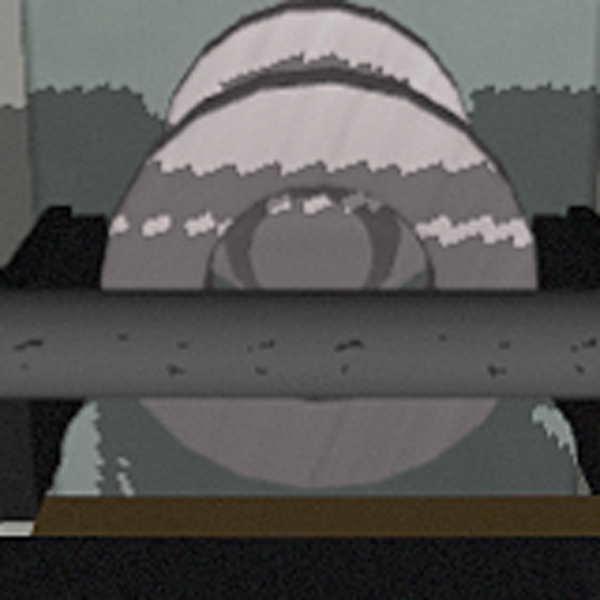

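Emit:
{"method": "apply_moves", "body": {
  "steps": [
    [[-0.4,-1,0],[0,0,0],0],
    [[-0.4,-1,8],[0,0,0],0],
    [[-0.4,-1,16],[0,0,0],0],
    [[-0.4,-1,24],[0,0,0],0],
    [[-0.4,-1,32],[0,0,0],0],
    [[-0.4,-1,40],[0,0,0],0],
    [[-0.4,-1,44],[0,0,0],0],
    [[-0.4,-1,44],[0,0,0],0]
  ]
}}

```text
time_s: 16.4
position: [0.494, 0.0314, 0.0573]
ee_rot: [3.14, -0.001, -1.923]
contact_force: [0.6, 0.9, -0.8]
finger_gap: 0.0636
```

Emit:
{"method": "apply_moves", "body": {
  "steps": [
    [[0,0,1],[0,0,0],0],
    [[0,0,2],[0,0,0],0],
    [[0,0,3],[0,0,0],0],
    [[0,0,4],[0,0,0],0],
    [[0,0,4],[0,0,0],0]
  ]
}}

```text
time_s: 16.82
position: [0.4944, 0.0316, 0.0546]
ee_rot: [-3.142, 0.0, -1.923]
contact_force: [-0.1, -0.5, -1.9]
finger_gap: 0.0639
```

Emit:
{"method": "apply_moves", "body": {
  "steps": [
    [[0,0,1],[0,0,0],0],
    [[0,0,2],[0,0,0],0],
    [[0,0,3],[0,0,0],0],
    [[0,0,4],[0,0,0],0],
    [[0,0,4],[0,0,0],0]
  ]
}}

```text
time_s: 17.23
position: [0.4942, 0.0315, 0.0503]
ee_rot: [3.141, -0.0, -1.923]
contact_force: [-0.4, -0.6, -2.3]
finger_gap: 0.0638
```

Emit:
{"method": "apply_moves", "body": {
  "steps": [
    [[0,0,1],[0,0,0],0],
    [[0,0,2],[0,0,0],0],
    [[0,0,2.5],[0,0,0],0],
    [[0,0,2.5],[0,0,0],0]
  ]
}}

```text
time_s: 17.57
position: [0.4944, 0.0315, 0.0479]
ee_rot: [3.141, -0.0, -1.923]
contact_force: [-0.1, 0.7, -2.0]
finger_gap: 0.0634
```

Emit:
{"method": "apply_moves", "body": {
  "steps": [
    [[0,0,1],[0,0,0],0],
    [[0,0,2],[0,0,0],0],
    [[0,0,2.5],[0,0,0],0],
    [[0,0,2.5],[0,0,0],0]
  ]
}}

```text
time_s: 17.9
position: [0.4945, 0.0315, 0.0476]
ee_rot: [-3.141, -0.0, -1.922]
contact_force: [-5.6, 0.9, 13.3]
finger_gap: 0.0634
```

Emit:
{"method": "apply_moves", "body": {
  "steps": [
    [[0,0,-1],[0,0,0],0],
    [[0,0,-1],[0,0,0],1],
    [[0,0,-1],[0,0,0],1],
    [[0,0,-1],[0,0,0],1],
    [[0,0,-1],[0,0,0],1],
    [[0,0,-1],[0,0,0],1],
    [[0,0,-30],[0,0,0],1],
    [[0,0,-65],[0,0,0],1]
  ]
}}

```text
time_s: 18.57
position: [0.4923, 0.0308, 0.1086]
ee_rot: [3.135, -0.005, -1.924]
contact_force: [1.4, 0.0, 0.1]
finger_gap: 0.0867
```

Emit:
{"method": "apply_moves", "body": {
  "steps": [
    [[0,0,-35],[0,0,0],1],
    [[40,0,-45],[0,0,0],1],
    [[80,0,-45],[0,0,0],1],
    [[120,0,-45],[0,0,0],1],
    [[160,0,-45],[0,0,0],1],
    [[190,-10,-45],[0,0,0],1],
    [[190,-10,-45],[0,0,0],1],
    [[190,-10,-45],[0,0,0],1]
  ]
}}

```text
time_s: 19.23
position: [0.4378, -0.1516, 0.1554]
ee_rot: [3.141, 0.0, -1.927]
contact_force: [-0.3, -0.0, 0.4]
finger_gap: 0.0871
```

Run:
```python
from h import *
bot.read_camera('top');st()
c=cam('top');print(rings(c));save(c,'t8');c=cam('wrist');print(rings(c));save(c,'w8')
print(tool([.4378,-.3043,.145]))
```

```text
{'time_s': 19.2833, 'qpos': [0.0208, 0.1759, -0.473, -0.0002, -0.922, -0.3748], 'position': [0.4381, -0.1507, 0.1554], 'ee_rot': [3.1414, 0.0001, -1.9249], 'contact_force': [0.2778, -0.9172, 0.175], 'finger_gap': 0.0872}
[]
[(0.4366, -0.3048, 0.0314)]
[145.4 -52.7  10.4]
```

Emit:
{"method": "apply_moves", "body": {
  "steps": [
    [[37,-13,0],[0,0,0],1],
    [[74,-26,0],[0,0,0],1],
    [[110,-39,5],[0,0,0],1],
    [[146,-52,25],[0,0,0],1],
    [[146,-52,60],[0,0,0],1],
    [[146,-52,100],[0,0,0],1],
    [[146,-52,120],[0,0,0],1],
    [[146,-52,120],[0,0,0],1]
  ]
}}

```text
time_s: 20.05
position: [0.4336, -0.3029, 0.0307]
ee_rot: [3.13, 0.0, -1.923]
contact_force: [-0.9, 0.8, 0.6]
finger_gap: 0.0873
```

Run:
```python
from h import *
bot.read_camera('top');bot.read_camera('top');bot.read_camera('top')
st();print(tool([.4372,-.3045,.0045]))
```

```text
{'time_s': 20.2, 'qpos': [-0.3035, 0.4445, -0.4446, 0.0009, -0.6796, -0.0471], 'position': [0.4384, -0.3049, 0.0367], 'ee_rot': [-3.1394, -0.0005, -1.9207], 'contact_force': [-0.7553, -0.5382, -0.0482], 'finger_gap': 0.0868}
[ 0.   1.3 32.2]
```

Emit:
{"method": "apply_moves", "body": {
  "steps": [
    [[0,1,12],[0,0,0],1],
    [[0,1,24],[0,0,0],1],
    [[0,1,32],[0,0,0],1],
    [[0,1,32],[0,0,0],1],
    [[0,1,32],[0,0,0],1],
    [[0,1,32],[0,0,0],0],
    [[0,1,32],[0,0,0],0],
    [[0,1,32],[0,0,0],0]
  ]
}}

```text
time_s: 20.87
position: [0.4362, -0.305, 0.0043]
ee_rot: [-3.14, -0.0, -1.923]
contact_force: [-0.6, 0.2, -0.1]
finger_gap: 0.0741
```

Emit:
{"method": "apply_moves", "body": {
  "steps": [
    [[0,0,0],[0,0,0],0],
    [[0,0,0],[0,0,0],0],
    [[0,0,0],[0,0,0],0],
    [[0,0,-30],[0,0,0],0],
    [[0,0,-65],[0,0,0],0],
    [[0,0,-100],[0,0,0],0],
    [[0,0,-140],[0,0,0],0],
    [[0,0,-140],[0,0,0],0]
  ]
}}

```text
time_s: 21.53
position: [0.4397, -0.3069, 0.151]
ee_rot: [-3.127, -0.002, -1.921]
contact_force: [1.6, -1.0, -3.1]
finger_gap: 0.0623
```

Run:
```python
from h import *
bot.read_camera('top')
c=cam('top');save(c,'t9')
st();print(tool([.4944,.0316,.104]), rings(c))
```

```text
{'time_s': 21.6333, 'qpos': [-0.3053, 0.2993, -0.3339, -0.0013, -0.9359, -0.0471], 'position': [0.4356, -0.3045, 0.1442], 'ee_rot': [-3.1399, 0.0011, -1.924], 'contact_force': [-0.4735, 0.719, -5.4075], 'finger_gap': 0.0627}
[-335.6   61.1   40.5] [(0.499, 0.0333, 0.0322)]
```

Emit:
{"method": "apply_moves", "body": {
  "steps": [
    [[-40,7,0],[0,0,0],0],
    [[-80,15,0],[0,0,0],0],
    [[-120,22,0],[0,0,0],0],
    [[-160,29,0],[0,0,0],0],
    [[-200,36,0],[0,0,0],0],
    [[-240,44,0],[0,0,0],0],
    [[-280,51,0],[0,0,0],0],
    [[-315,57,0],[0,0,0],0]
  ]
}}

```text
time_s: 22.3
position: [0.4886, 0.0124, 0.1407]
ee_rot: [3.136, -0.003, -1.923]
contact_force: [0.7, -0.2, -3.3]
finger_gap: 0.0624
```

Emit:
{"method": "apply_moves", "body": {
  "steps": [
    [[-20.5,4,0],[0,0,0],0],
    [[-20.5,4,15],[0,0,0],0],
    [[-20.5,4,35],[0,0,0],0],
    [[-20.5,4,40],[0,0,0],0],
    [[-20.5,4,40],[0,0,0],0],
    [[-20.5,4,40],[0,0,0],0],
    [[-20.5,4,40],[0,0,0],0]
  ]
}}

```text
time_s: 22.88
position: [0.4945, 0.0308, 0.1037]
ee_rot: [-3.141, -0.0, -1.924]
contact_force: [-0.8, -0.4, -4.0]
finger_gap: 0.0627
```

Run:
```python
from h import *
st();print(tool([.4944,.0316,.104]))
w=cam('wrist');save(w,'w10')
cv2.imwrite('pics/w10c.png',cv2.resize(w['img'][180:340,200:360],(600,600),interpolation=2))
```

```text
{'time_s': 22.8833, 'qpos': [0.3907, 0.2939, -0.4678, 0.0003, -0.809, -0.7438], 'position': [0.4945, 0.0308, 0.1037], 'ee_rot': [-3.1414, -0.0001, -1.9236], 'contact_force': [-0.8492, -0.3506, -3.9607], 'finger_gap': 0.0627}
[-0.7  0.4 -0.3]
```

View pics/w10c.png

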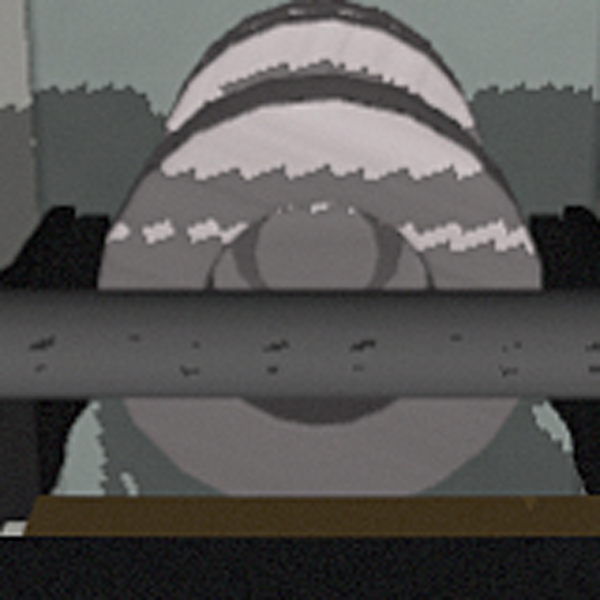

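Run:
```python
from h import *
w=cam('wrist');st()
f=lambda u,v:(200+u/3.75,180+v/3.75)
for h in(.0107,.0137):
    for n,p in(('top',(320,101)),('boretop',(320,205)),('borebot',(320,423)),('L',(98,285)),('R',(541,285))): print(h,n,held(w,*f(*p),h).round(1)[:2])
for n,p in(('tipL',(256,255)),('tipR',(378,255)),('tiptop',(317,207))): print(n,held(w,*f(*p),-.0117).round(1)[:2])
print('lower ring top edge',held(w,*f(320,20),-.0497).round(1))
```

```text
{'time_s': 22.9833, 'qpos': [0.3908, 0.293, -0.4674, 0.0001, -0.8089, -0.7438], 'position': [0.4947, 0.0309, 0.1043], 'ee_rot': [-3.1404, 0.0009, -1.9237], 'contact_force': [-0.1739, 0.6826, -2.9558], 'finger_gap': 0.0625}
0.0107 top [29.8  1. ]
0.0107 boretop [14.9  1. ]
0.0107 borebot [-18.7   1.1]
0.0107 L [  3.  -30.4]
0.0107 R [ 3.  32.4]
0.0137 top [30.6  1. ]
0.0137 boretop [16.  1.]
0.0137 borebot [-17.    1.1]
0.0137 L [  4.2 -29.8]
0.0137 R [ 4.3 31.8]
tipL [-1.3 -9.2]
tipR [-1.3 10.5]
tiptop [6.9 0.6]
lower ring top edge [30.6  1.2 49.7]
```

Emit:
{"method": "apply_moves", "body": {
  "steps": [
    [[1,-0.3,0],[0,0,0],0],
    [[1,-0.3,8],[0,0,0],0],
    [[1,-0.3,16],[0,0,0],0],
    [[1,-0.3,24],[0,0,0],0],
    [[1,-0.3,32],[0,0,0],0],
    [[1,-0.3,38],[0,0,0],0],
    [[1,-0.3,38],[0,0,0],0]
  ]
}}

```text
time_s: 23.57
position: [0.4937, 0.03, 0.0639]
ee_rot: [3.14, -0.001, -1.923]
contact_force: [-0.0, 0.0, -3.8]
finger_gap: 0.0624
```

Emit:
{"method": "apply_moves", "body": {
  "steps": [
    [[0,0,1],[0,0,0],0],
    [[0,0,2],[0,0,0],0],
    [[0,0,3],[0,0,0],0],
    [[0,0,4],[0,0,0],0],
    [[0,0,4],[0,0,0],0]
  ]
}}

```text
time_s: 23.98
position: [0.4941, 0.03, 0.0615]
ee_rot: [3.142, -0.0, -1.923]
contact_force: [0.2, 0.2, -4.2]
finger_gap: 0.0629
```

Emit:
{"method": "apply_moves", "body": {
  "steps": [
    [[0,0,1],[0,0,0],0],
    [[0,0,2],[0,0,0],0],
    [[0,0,2.5],[0,0,0],0],
    [[0,0,2.5],[0,0,0],0]
  ]
}}

```text
time_s: 24.32
position: [0.4943, 0.0301, 0.0609]
ee_rot: [-3.141, 0.0, -1.923]
contact_force: [-4.9, 0.7, 8.4]
finger_gap: 0.0624
```

Emit:
{"method": "apply_moves", "body": {
  "steps": [
    [[0,0,-1],[0,0,0],0],
    [[0,0,-1],[0,0,0],1],
    [[0,0,-1],[0,0,0],1],
    [[0,0,-1],[0,0,0],1],
    [[0,0,-1],[0,0,0],1],
    [[0,0,-1],[0,0,0],1],
    [[0,0,-40],[0,0,0],1],
    [[0,0,-80],[0,0,0],1]
  ]
}}

```text
time_s: 24.98
position: [0.4924, 0.0293, 0.1377]
ee_rot: [3.136, -0.005, -1.923]
contact_force: [0.9, 1.2, 0.2]
finger_gap: 0.0866
```

Emit:
{"method": "apply_moves", "body": {
  "steps": [
    [[0,0,-15],[0,0,0],1],
    [[40,0,-15],[0,0,0],1],
    [[80,0,-15],[0,0,0],1],
    [[100,0,-15],[0,0,0],1],
    [[100,0,-15],[0,0,0],1],
    [[100,0,-15],[0,0,0],1]
  ]
}}

```text
time_s: 25.48
position: [0.4595, -0.0646, 0.1542]
ee_rot: [-3.141, 0.0, -1.925]
contact_force: [0.2, 0.3, -0.0]
finger_gap: 0.0871
```

Run:
```python
from h import *
bot.read_camera('top');st()
w=cam('wrist');s=cam('scene');t=cam('top');save(w,'w11');save(s,'s11');save(t,'t11')
cv2.imwrite('pics/c11.png',np.hstack([cv2.resize(s['img'][120:260,250:410],(500,438),interpolation=2),cv2.resize(t['img'][160:300,160:260],(300,438),interpolation=2)]))
```

```text
{'time_s': 25.5333, 'qpos': [0.2132, 0.1787, -0.473, 0.0001, -0.9183, -0.5664], 'position': [0.46, -0.0639, 0.1542], 'ee_rot': [-3.1409, 0.0003, -1.9239], 'contact_force': [0.5436, 0.016, 0.4064], 'finger_gap': 0.087}
```

View pics/c11.png

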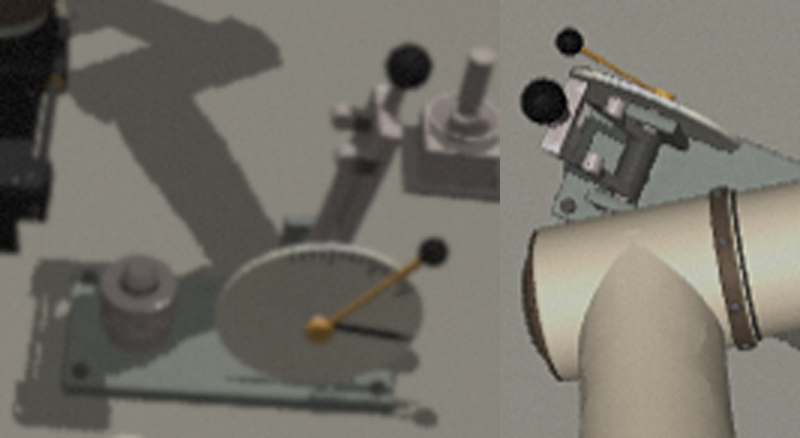

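Run:
```python
from h import *
s=cam('scene');t=cam('top')
def blob(c,x0,y0,x1,y1):
    m=(c['img'][y0:y1,x0:x1].max(2)<48).astype(np.uint8);m=cv2.morphologyEx(m,cv2.MORPH_OPEN,np.ones((4,4)))
    k=max(cv2.findContours(m,0,2)[0],key=cv2.contourArea);(u,v),r=cv2.minEnclosingCircle(k);return u+x0,v+y0,r
# scene crop scale 3.125 off(250,120); top crop scale 3 off (160,160) 
bs=blob(s,368,128,394,150);bt=blob(t,163,180,184,202);ks=blob(s,380,190,398,208);kt=blob(t,176,166,192,181)
print(bs,bt,ks,kt)
B,e=tri(s,bs[:2],t,bt[:2]);K,e2=tri(s,ks[:2],t,kt[:2]);print(B,e,K,e2)
o=np.array([.495,.031]);y=np.array([np.cos(1.2184),np.sin(1.2184)]);x=np.array([y[1],-y[0]])
for P in(B,K): print('gauge',(P[:2]-o)@x,(P[:2]-o)@y,P[2])
a=np.arctan2(B[2]-.1,.14-(B[:2]-o)@y);print('a',a,'m',np.arctan2((K[:2]-o)@y-.14,K[2]-.1))
print(tool([*B[:2],.36]))
```

```text
(381.1666669845581, 142.1666669845581, 6.63753604888916) (175.6904764175415, 193.6904764175415, 7.64091682434082) (389.0, 201.0, 3.6056511402130127) (183.5, 174.0, 4.031229019165039)
[0.55427455 0.1968988  0.30332385] 0.005991578683566621 [0.62450382 0.20716434 0.1901156 ] 0.004280801814441695
gauge -0.0016275881882095652 0.17616252191131618 0.3033238523921854
gauge 0.060742846042172206 0.21003671319648226 0.19011560209932998
a 1.746812515077492 m 0.6606752315127524
[-276.5    1.  -206.1]
```

Emit:
{"method": "apply_moves", "body": {
  "steps": [
    [[0,0,-40],[0,0,0],1],
    [[0,0,-80],[0,0,0],1],
    [[0,0,-120],[0,0,0],1],
    [[0,0,-160],[0,0,0],1],
    [[0,0,-200],[0,0,0],1],
    [[0,0,-206],[0,0,0],1],
    [[-40,0,-206],[0,0,0],1],
    [[-80,0,-206],[0,0,0],1]
  ]
}}

```text
time_s: 26.45
position: [0.4876, 0.0117, 0.3616]
ee_rot: [-3.139, 0.003, -1.926]
contact_force: [0.6, 0.2, -0.9]
finger_gap: 0.087
```

Emit:
{"method": "apply_moves", "body": {
  "steps": [
    [[-40,0,0],[0,0,0],1],
    [[-80,0,0],[0,0,0],1],
    [[-120,0,0],[0,0,0],1],
    [[-160,0,0],[0,0,0],1],
    [[-190,0,0],[0,0,0],1],
    [[-197,0,0],[0,0,0],1],
    [[-197,0,0],[0,0,0],1]
  ]
}}

```text
time_s: 27.03
position: [0.5555, 0.1987, 0.3581]
ee_rot: [3.14, -0.002, -1.92]
contact_force: [0.2, -0.6, -0.7]
finger_gap: 0.0871
```

Run:
```python
from h import *
bot.read_camera('top');bot.read_camera('top');st();print(tool([.555,.1968,.288]))
w=cam('wrist');save(w,'w12');print(proj(w,[.555,.1968,.3065]))
```

```text
{'time_s': 27.1333, 'qpos': [0.6147, 0.2631, 0.1682, 0.0002, -1.4771, -0.9664], 'position': [0.555, 0.1961, 0.3596], 'ee_rot': [3.141, -0.0011, -1.9225], 'contact_force': [-0.217, -1.3407, 0.0682], 'finger_gap': 0.0867}
[-0.8  0.2 71.6]
(np.float64(283.9116303537353), np.float64(226.57793415348428))
```

View pics/w12.png

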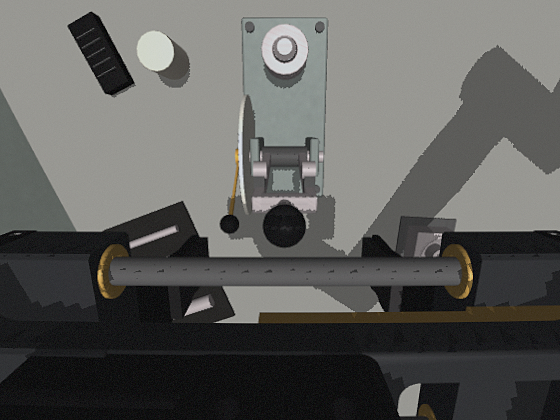

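Emit:
{"method": "apply_moves", "body": {
  "steps": [
    [[-1,0,25],[0,0,0],1],
    [[-1,0,50],[0,0,0],1],
    [[-1,0,71],[0,0,0],1],
    [[-1,0,71],[0,0,0],1],
    [[-1,0,71],[0,0,0],0],
    [[-1,0,71],[0,0,0],0],
    [[-1,0,71],[0,0,0],0],
    [[-1,0,71],[0,0,0],0]
  ],
  "grip_force": 10
}}

```text
time_s: 27.85
position: [0.5562, 0.1971, 0.2909]
ee_rot: [-3.139, 0.003, -1.923]
contact_force: [0.3, 0.3, -0.3]
finger_gap: 0.0677
```

Emit:
{"method": "apply_moves", "body": {
  "steps": [
    [[0,0,0],[0,0,0],0],
    [[0,0,0],[0,0,0],0],
    [[0,0,0],[0,0,0],0],
    [[0,0,0],[0,0,0],0],
    [[0,0,0],[0,0,0],0],
    [[0,0,0],[0,0,0],0],
    [[0,0,0],[0,0,0],0]
  ]
}}

```text
time_s: 28.43
position: [0.556, 0.197, 0.289]
ee_rot: [-3.141, 0.0, -1.923]
contact_force: [1.4, -0.3, -0.8]
finger_gap: 0.0312
```

Run:
```python
from h import *
st();P=np.array(bot.read_state()['position'])
o=np.array([.495,.031]);y=np.array([np.cos(1.2184),np.sin(1.2184)])
gy=(P[:2]-o)@y;gz=P[2]+.019;a0=np.arctan2(gz-.1,.14-gy);print(a0,np.hypot(gz-.1,.14-gy))
for a in np.arange(1.65,-.01,-.1): print(round(a,2),np.round([(.21*(np.cos(a)-np.cos(a0)))*1000,-(.21*(np.sin(a)-np.sin(a0)))*1000]))
```

```text
{'time_s': 28.4333, 'qpos': [0.6152, 0.2865, 0.0298, 0.0006, -1.3137, -0.9678], 'position': [0.556, 0.197, 0.289], 'ee_rot': [-3.1409, 0.0001, -1.9232], 'contact_force': [1.401, -0.3228, -0.797], 'finger_gap': 0.0312}
1.7462407996146876 0.21127511575069657
1.65 [20. -3.]
1.55 [41. -3.]
1.45 [62. -2.]
1.35 [83.  2.]
1.25 [103.   7.]
1.15 [122.  15.]
1.05 [141.  25.]
0.95 [159.  36.]
0.85 [175.  49.]
0.75 [190.  64.]
0.65 [204.  80.]
0.55 [216.  97.]
0.45 [226. 115.]
0.35 [234. 135.]
0.25 [240. 155.]
0.15 [244. 175.]
0.05 [246. 196.]
```

Emit:
{"method": "apply_moves", "body": {
  "steps": [
    [[20,0,-3],[0,0,0],0],
    [[41,0,-3],[0,0,0],0],
    [[62,0,-2],[0,0,0],0],
    [[83,0,2],[0,0,0],0],
    [[103,0,7],[0,0,0],0],
    [[122,0,15],[0,0,0],0],
    [[141,0,25],[0,0,0],0],
    [[159,0,36],[0,0,0],0]
  ]
}}

```text
time_s: 29.1
position: [0.5012, 0.0477, 0.2528]
ee_rot: [-3.14, 0.003, -1.923]
contact_force: [4.0, 1.8, -5.3]
finger_gap: 0.0309
```

Emit:
{"method": "apply_moves", "body": {
  "steps": [
    [[16,0,13],[0,0,0],0],
    [[31,0,28],[0,0,0],0],
    [[45,0,44],[0,0,0],0],
    [[57,0,61],[0,0,0],0],
    [[67,0,79],[0,0,0],0],
    [[67,0,79],[0,0,0],0],
    [[67,0,79],[0,0,0],0]
  ]
}}

```text
time_s: 29.68
position: [0.4781, -0.0152, 0.1734]
ee_rot: [-3.141, 0.0, -1.924]
contact_force: [3.6, 0.2, -2.2]
finger_gap: 0.0315
```

```bash
cat >> h.py <<'E'
def lev():
    st();P=np.array(bot.read_state()['position'])
    o=np.array([.495,.031]);y=np.array([np.cos(1.2184),np.sin(1.2184)])
    gy=(P[:2]-o)@y;gz=P[2]+.019;a0=np.arctan2(gz-.1,.14-gy);print(a0,np.hypot(gz-.1,.14-gy))
E
python3 - <<'E'
from h import *
lev()
E
```

```text
{'time_s': 29.6833, 'qpos': [0.3088, 0.1806, -0.4146, 0.0001, -0.9751, -0.6621], 'position': [0.4781, -0.0152, 0.1734], 'ee_rot': [-3.1412, 0.0002, -1.924], 'contact_force': [3.6373, 0.1671, -2.159], 'finger_gap': 0.0315}
0.45415252331600797 0.21053351960093847
```

Emit:
{"method": "apply_moves", "body": {
  "steps": [
    [[4,0,10],[0,0,0],0],
    [[8,0,20],[0,0,0],0],
    [[11,0,30],[0,0,0],0],
    [[14,0,40],[0,0,0],0],
    [[16,0,50],[0,0,0],0],
    [[18,0,60],[0,0,0],0],
    [[19,0,67],[0,0,0],0],
    [[20,0,75],[0,0,0],0]
  ]
}}

```text
time_s: 30.35
position: [0.4715, -0.0336, 0.0992]
ee_rot: [-3.14, 0.001, -1.923]
contact_force: [1.9, -0.4, -0.8]
finger_gap: 0.031
```

Emit:
{"method": "apply_moves", "body": {
  "steps": [
    [[0,0,2],[0,0,0],0],
    [[0,0,4],[0,0,0],0],
    [[0,0,6],[0,0,0],0],
    [[0,0,6],[0,0,0],0]
  ]
}}

```text
time_s: 30.68
position: [0.4713, -0.0338, 0.0932]
ee_rot: [-3.141, 0.0, -1.923]
contact_force: [3.0, -3.4, -2.4]
finger_gap: 0.031
```

Run:
```python
from h import *
lev()
```

```text
{'time_s': 30.6833, 'qpos': [0.2737, 0.2738, -0.5341, 0.0007, -0.762, -0.6262], 'position': [0.4713, -0.0338, 0.0932], 'ee_rot': [-3.1406, 0.0001, -1.9228], 'contact_force': [3.0151, -3.4483, -2.3631], 'finger_gap': 0.031}
0.05819366663318266 0.2094091077792236
```

Emit:
{"method": "apply_moves", "body": {
  "steps": [
    [[0,0,1],[0,0,0],0],
    [[0,0,2],[0,0,0],0],
    [[0,0,3],[0,0,0],0],
    [[0,0,3],[0,0,0],0]
  ]
}}

```text
time_s: 31.02
position: [0.4712, -0.0339, 0.0905]
ee_rot: [-3.14, 0.0, -1.923]
contact_force: [3.2, -4.5, 0.2]
finger_gap: 0.0313
```

Emit:
{"method": "apply_moves", "body": {
  "steps": [
    [[0,0,1],[0,0,0],0],
    [[0,0,2],[0,0,0],0],
    [[0,0,2],[0,0,0],0]
  ]
}}

```text
time_s: 31.27
position: [0.4713, -0.0338, 0.0898]
ee_rot: [-3.14, 0.0, -1.922]
contact_force: [0.4, -2.7, 9.9]
finger_gap: 0.0309
```

Emit:
{"method": "apply_moves", "body": {
  "steps": [
    [[0,0,0.5],[0,0,0],0],
    [[0,0,0.5],[0,0,0],0],
    [[0,0,0.5],[0,0,0],0],
    [[0,0,0.5],[0,0,0],0],
    [[0,0,0.5],[0,0,0],0],
    [[0,0,0.5],[0,0,0],0]
  ]
}}

```text
time_s: 31.77
position: [0.4714, -0.0338, 0.0898]
ee_rot: [-3.14, 0.0, -1.922]
contact_force: [-0.6, -3.3, 13.2]
finger_gap: 0.0308
```

Run:
```python
from h import *
lev()
```

```text
{'time_s': 31.7667, 'qpos': [0.2739, 0.2787, -0.5387, 0.0014, -0.7516, -0.6262], 'position': [0.4714, -0.0338, 0.0898], 'ee_rot': [-3.1396, 0.0003, -1.922], 'contact_force': [-0.5618, -3.2782, 13.1903], 'finger_gap': 0.0308}
0.041846128830325346 0.20918972506751654
```

Emit:
{"method": "apply_moves", "body": {
  "steps": [
    [[0,0,0],[0,0,0],1],
    [[0,0,0],[0,0,0],1],
    [[0,0,0],[0,0,0],1],
    [[0,0,0],[0,0,0],1],
    [[0,0,0],[0,0,0],1],
    [[15,0,-40],[0,0,0],1],
    [[35,0,-80],[0,0,0],1],
    [[60,0,-120],[0,0,0],1]
  ]
}}

```text
time_s: 32.43
position: [0.4512, -0.0855, 0.2004]
ee_rot: [3.14, -0.001, -1.921]
contact_force: [2.0, -1.2, 0.4]
finger_gap: 0.0763
```

Emit:
{"method": "apply_moves", "body": {
  "steps": [
    [[0,0,-30],[0,0,0],1],
    [[30,20,-60],[0,0,0],1],
    [[30,60,-80],[0,0,0],1],
    [[30,100,-80],[0,0,0],1],
    [[30,100,-80],[0,0,0],1]
  ]
}}

```text
time_s: 32.85
position: [0.3427, -0.0788, 0.2805]
ee_rot: [-3.14, 0.003, -1.924]
contact_force: [0.3, 0.9, -1.6]
finger_gap: 0.0867
```

Run:
```python
from h import *
bot.read_camera('top');st()
s=cam('scene');t=cam('top');save(s,'s13');save(t,'t13')
cv2.imwrite('pics/c13.png',np.hstack([cv2.resize(s['img'][160:260,260:400],(560,400),interpolation=2),cv2.resize(t['img'][160:290,160:238],(240,400),interpolation=2)]))
```

```text
{'time_s': 32.9, 'qpos': [0.2435, -0.1534, -0.4716, -0.0012, -1.2496, -0.5946], 'position': [0.3443, -0.0787, 0.2802], 'ee_rot': [-3.1398, 0.0027, -1.9222], 'contact_force': [-0.6549, 0.0194, -0.6821], 'finger_gap': 0.0867}
```

View pics/c13.png

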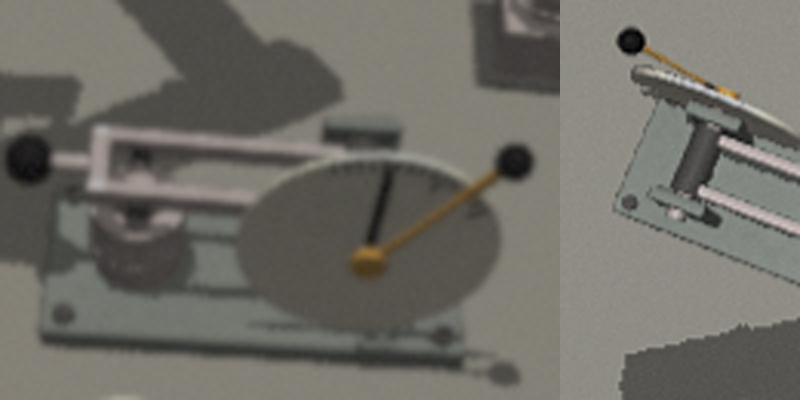

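Run:
```python
from h import *
w=cam('wrist');T=np.eye(4);T[:3,:3]=R.from_euler('xyz',[3.141,-.0011,-1.9225]).as_matrix();T[:3,3]=[.555,.1961,.3596]
w['W']=T@np.array(w['tool_from_camera'])
o=np.array([.495,.031,0]);y=np.array([np.cos(1.2184),np.sin(1.2184),0]);x=np.array([y[1],-y[0],0])
c,d=ray(w,229.5,224)
q=c+d*((.062-(c-o)@x)/(d@x)); print('wrist,plane',(q-o)@y-.14,q[2]-.1)
for z in(.18,.19,.2): p=c+d*(z-c[2])/d[2];print(z,(p-o)@x,(p-o)@y-.14)
I=cv2.imread('pics/w12.png')[212:236,216:242];m=(I.max(2)<50).astype(np.uint8);k=max(cv2.findContours(m,0,2)[0],key=cv2.contourArea);print(cv2.minEnclosingCircle(k))
K=[.6252,.2072,.30];print(tool(K));st()
```

```text
wrist,plane 0.07157672425021233 0.08445411702105673
0.18 0.06283508219272556 0.07293333021687085
0.19 0.060960227560982135 0.0698875953153287
0.2 0.05908537292923884 0.06684186041378654
((13.309816360473633, 11.604294776916504), 9.400912284851074)
[-364.2 -161.8  -20.7]
{'time_s': 33.05, 'qpos': [0.2415, -0.1441, -0.4672, 0.0, -1.2477, -0.5934], 'position': [0.3478, -0.0789, 0.2793], 'ee_rot': [-3.1415, 0.0, -1.9226], 'contact_force': [0.5805, 0.0903, 0.3159], 'finger_gap': 0.087}
```

Emit:
{"method": "apply_moves", "body": {
  "steps": [
    [[-36,-16,-20],[0,0,0],1],
    [[-72,-32,-20],[0,0,0],1],
    [[-108,-48,-20],[0,0,0],1],
    [[-144,-64,-20],[0,0,0],1],
    [[-180,-80,-20],[0,0,0],1],
    [[-216,-96,-20],[0,0,0],1],
    [[-252,-112,-20],[0,0,0],1],
    [[-288,-128,-20],[0,0,0],1]
  ]
}}

```text
time_s: 33.72
position: [0.5694, 0.1487, 0.297]
ee_rot: [3.139, -0.003, -1.923]
contact_force: [0.9, -0.2, 0.6]
finger_gap: 0.0872
```

Emit:
{"method": "apply_moves", "body": {
  "steps": [
    [[-36,-16,0],[0,0,0],1],
    [[-70,-32,0],[0,0,0],1],
    [[-76,-34,0],[0,0,0],1],
    [[-76,-34,0],[0,0,0],1],
    [[-76,-34,0],[0,0,0],1],
    [[-76,-34,0],[0,0,0],1]
  ]
}}

```text
time_s: 34.22
position: [0.6251, 0.2058, 0.2987]
ee_rot: [3.141, -0.001, -1.924]
contact_force: [-0.9, -0.2, 0.3]
finger_gap: 0.0872
```

Run:
```python
from h import *
lev();print(tool([.6252,.2072,.181]))
w=cam('wrist');save(w,'w14');print(proj(w,[.6252,.2072,.191]))
I=w['img'][180:260,240:320];m=(I.max(2)<45).astype(np.uint8)
for k in cv2.findContours(m,0,2)[0]:
    if cv2.contourArea(k)>40:print(cv2.minEnclosingCircle(k),cv2.boundingRect(k))
```

```text
{'time_s': 34.2167, 'qpos': [0.5634, 0.407, 0.2301, 0.0002, -1.3955, -0.9166], 'position': [0.6251, 0.2058, 0.2987], 'ee_rot': [3.1408, -0.0014, -1.9239], 'contact_force': [-0.892, -0.1902, 0.3005], 'finger_gap': 0.0872}
1.8775165797739548 0.22835847929735448
[ -1.5   0.2 117.7]
(np.float64(284.1340884387675), np.float64(209.34882620871426))
((44.57143020629883, 28.0), 11.743094444274902) (33, 17, 24, 23)
```

Emit:
{"method": "apply_moves", "body": {
  "steps": [
    [[-2,0,35],[0,0,0],1],
    [[-2,0,70],[0,0,0],1],
    [[-2,0,100],[0,0,0],1],
    [[-2,0,117],[0,0,0],1],
    [[-2,0,117],[0,0,0],1],
    [[-2,0,117],[0,0,0],0],
    [[-2,0,117],[0,0,0],0],
    [[-2,0,117],[0,0,0],0]
  ],
  "grip_force": 8
}}

```text
time_s: 34.93
position: [0.6269, 0.2088, 0.1853]
ee_rot: [-3.138, 0.004, -1.923]
contact_force: [-0.6, 0.0, -0.5]
finger_gap: 0.0739
```

Emit:
{"method": "apply_moves", "body": {
  "steps": [
    [[0,0,0],[0,0,0],0],
    [[0,0,0],[0,0,0],0],
    [[0,0,0],[0,0,0],0],
    [[0,0,0],[0,0,0],0],
    [[0,0,0],[0,0,0],0],
    [[0,0,0],[0,0,0],0],
    [[0,0,0],[0,0,0],0]
  ]
}}

```text
time_s: 35.52
position: [0.6259, 0.2086, 0.1823]
ee_rot: [3.141, -0.0, -1.923]
contact_force: [0.4, 0.2, -0.1]
finger_gap: 0.0282
```

Run:
```python
from h import *
st();P=np.array(bot.read_state()['position'])
o=np.array([.495,.031]);y=np.array([np.cos(1.2184),np.sin(1.2184)])
print((P[:2]-o)@y-.14,P[2]-.1+.01)
m0=.657
for m in(.56,.46,.36,.26,.16,.1,.06,.036,.02): print(m,np.round([-.115*(np.sin(m)-np.sin(m0))*1000,-.115*(np.cos(m)-np.cos(m0))*1000],1))
```

```text
{'time_s': 35.5167, 'qpos': [0.5664, 0.4712, 0.0429, -0.0, -1.1427, -0.9187], 'position': [0.6259, 0.2086, 0.1823], 'ee_rot': [3.1415, -0.0001, -1.9232], 'contact_force': [0.374, 0.1745, -0.133], 'finger_gap': 0.0282}
0.07186127620607974 0.09228438138453672
0.56 [ 9.1 -6.4]
0.46 [ 19.2 -12. ]
0.36 [ 29.7 -16.6]
0.26 [ 40.7 -20.1]
0.16 [ 51.9 -22.5]
0.1 [ 58.8 -23.4]
0.06 [ 63.3 -23.7]
0.036 [ 66.1 -23.9]
0.02 [ 67.9 -23.9]
```

Emit:
{"method": "apply_moves", "body": {
  "steps": [
    [[0,0,0],[0,0,0],0],
    [[0,0,0],[0,0,0],0],
    [[0,0,0],[0,0,0],0],
    [[0,0,0],[0,0,0],0]
  ]
}}

```text
time_s: 35.85
position: [0.6262, 0.2085, 0.1823]
ee_rot: [-3.141, 0.0, -1.923]
contact_force: [1.9, -1.2, -1.3]
finger_gap: 0.0208
```

Emit:
{"method": "apply_moves", "body": {
  "steps": [
    [[9,0,-6.5],[0,0,0],0],
    [[19,0,-12],[0,0,0],0],
    [[30,0,-16.5],[0,0,0],0],
    [[41,0,-20],[0,0,0],0],
    [[52,0,-22.5],[0,0,0],0],
    [[59,0,-23.5],[0,0,0],0],
    [[63,0,-24],[0,0,0],0],
    [[63,0,-24],[0,0,0],0]
  ]
}}

```text
time_s: 36.52
position: [0.6037, 0.1477, 0.2064]
ee_rot: [-3.142, -0.0, -1.925]
contact_force: [4.9, -2.4, -4.5]
finger_gap: 0.021
```

Run:
```python
from h import *
bot.read_camera('top');st();P=np.array(bot.read_state()['position'])
o=np.array([.495,.031]);y=np.array([np.cos(1.2184),np.sin(1.2184)])
print((P[:2]-o)@y-.14,P[2]-.1+.01)
s=cam('scene');save(s,'s15');cv2.imwrite('pics/c15.png',cv2.resize(s['img'][170:250,310:400],(720,600)[:2] if 0 else (675,600),interpolation=2))
```

```text
{'time_s': 36.5667, 'qpos': [0.5003, 0.3903, -0.0251, 0.0006, -1.1559, -0.8541], 'position': [0.6038, 0.1478, 0.2064], 'ee_rot': [-3.1416, -0.0008, -1.9244], 'contact_force': [3.6233, -2.9205, -4.8323], 'finger_gap': 0.0209}
0.0072000631928476055 0.116410619299593
```

View pics/c15.png

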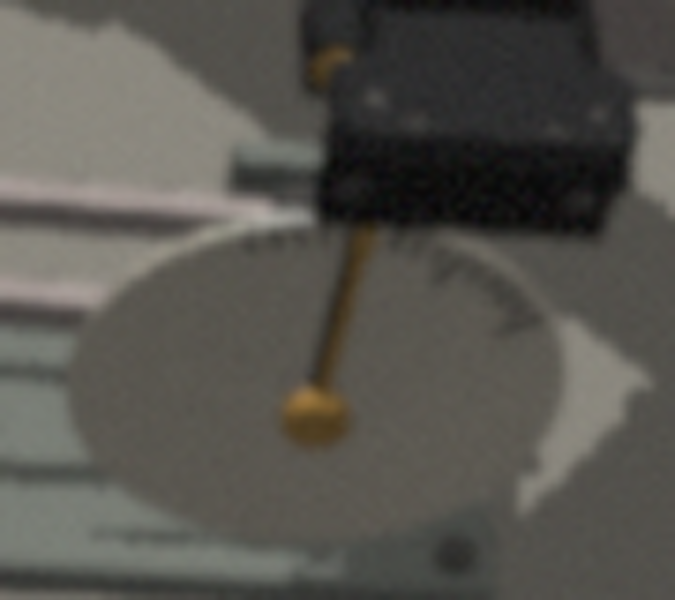

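Emit:
{"method": "apply_moves", "body": {
  "steps": [
    [[0,0,0],[0,0,0],0.5],
    [[0,0,0],[0,0,0],0.7],
    [[0,0,0],[0,0,0],0.7],
    [[0,0,0],[0,0,0],0.7],
    [[0,0,-15],[0,0,0],0.7],
    [[0,0,-45],[0,0,0],0.7],
    [[40,0,-75],[0,0,0],0.7],
    [[80,0,-75],[0,0,0],0.7]
  ]
}}

```text
time_s: 37.28
position: [0.5807, 0.0809, 0.2856]
ee_rot: [-3.134, 0.004, -1.919]
contact_force: [1.7, -1.1, 1.3]
finger_gap: 0.0592
```

Emit:
{"method": "apply_moves", "body": {
  "steps": [
    [[30,10,0],[0,0,0],1],
    [[70,20,0],[0,0,0],1],
    [[105,30,0],[0,0,0],1],
    [[145,35,0],[0,0,0],1],
    [[180,40,0],[0,0,0],1],
    [[180,40,0],[0,0,0],1],
    [[180,40,0],[0,0,0],1]
  ]
}}

```text
time_s: 37.87
position: [0.4777, -0.0769, 0.2817]
ee_rot: [-3.141, 0.001, -1.926]
contact_force: [0.5, 0.4, 0.0]
finger_gap: 0.0865
```

Run:
```python
from h import *
bot.read_camera('top');st()
s=cam('scene');t=cam('top');save(s,'s16');save(t,'t16')
o=np.array([.495,.031,0]);y=np.array([np.cos(1.2184),np.sin(1.2184),0]);x=np.array([y[1],-y[0],0]);z=np.array([0,0,1.])
H=o+.14*y+.1*z
for c,(x0,y0,x1,y1) in((s,(310,170,400,250)),(t,(160,150,240,220))):
    I=c['img'];h=cv2.cvtColor(I,cv2.COLOR_BGR2HSV);r=np.zeros(I.shape[:2],bool);r[y0:y1,x0:x1]=1
    b=r&(h[...,0]>8)&(h[...,0]<28)&(h[...,1]>110)&(h[...,2]>50); v,u=np.nonzero(b);print('brass',len(u),[(int(q),round(u[v==q].mean(),1)) for q in np.unique(v)])
    for m in(0,.036,.06): print(m,[np.round(proj(c,H+g*x+rr*(np.sin(m)*y+np.cos(m)*z)),1).tolist() for g,rr in((.05,0),(.05,.078),(.062,.115))])
    k=r&(I.max(2)<45);v,u=np.nonzero(k);print('black',[(int(q),round(u[v==q].mean(),1),len(u[v==q])) for q in np.unique(v)])
cv2.imwrite('pics/c16.png',np.hstack([cv2.resize(s['img'][170:230,330:380],(500,600),interpolation=2),cv2.resize(t['img'][150:240,165:210],(300,600),interpolation=2)]))
```

```text
{'time_s': 37.9167, 'qpos': [0.1782, 0.1016, -0.2233, -0.0003, -1.2446, -0.5315], 'position': [0.4785, -0.0761, 0.2814], 'ee_rot': [-3.1406, 0.0009, -1.9242], 'contact_force': [-0.317, 0.418, -0.8076], 'finger_gap': 0.0865}
brass 83 [(197, np.float64(359.0)), (200, np.float64(359.0)), (201, np.float64(358.5)), (202, np.float64(357.5)), (203, np.float64(357.5)), (204, np.float64(357.5)), (205, np.float64(357.0)), (206, np.float64(356.5)), (207, np.float64(356.0)), (208, np.float64(356.0)), (209, np.float64(355.5)), (210, np.float64(355.5)), (211, np.float64(355.0)), (212, np.float64(354.5)), (213, np.float64(355.0)), (214, np.float64(354.0)), (215, np.float64(354.0)), (216, np.float64(354.0)), (217, np.float64(353.5)), (218, np.float64(353.0)), (219, np.float64(353.0)), (220, np.float64(352.5)), (221, np.float64(352.5)), (222, np.float64(352.0)), (223, np.float64(351.5)), (224, np.float64(351.5)), (225, np.float64(351.5)), (226, np.float64(351.5)), (227, np.float64(352.0)), (228, np.float64(352.0))]
0 [[350.7, 221.9], [355.5, 199.6], [358.4, 191.8]]
0.036 [[350.7, 221.9], [356.8, 199.
[... 291 characters left out ...]
p.float64(355.7), 9)]
brass 15 [(185, np.float64(209.0)), (186, np.float64(210.0)), (187, np.float64(211.0)), (188, np.float64(211.5)), (189, np.float64(213.0)), (190, np.float64(215.0)), (191, np.float64(216.5))]
0 [[212.5, 194.8], [208.1, 188.9], [207.7, 181.2]]
0.036 [[212.5, 194.8], [207.0, 188.5], [206.1, 180.5]]
0.06 [[212.5, 194.8], [206.4, 188.2], [205.1, 180.1]]
black [(150, np.float64(193.5), 28), (177, np.float64(205.0), 5), (178, np.float64(205.0), 7), (179, np.float64(205.5), 8), (180, np.float64(205.0), 9), (181, np.float64(205.5), 8), (182, np.float64(205.5), 8), (183, np.float64(206.0), 7), (184, np.float64(206.0), 5), (188, np.float64(209.0), 1), (198, np.float64(203.0), 1)]
```

View pics/c16.png

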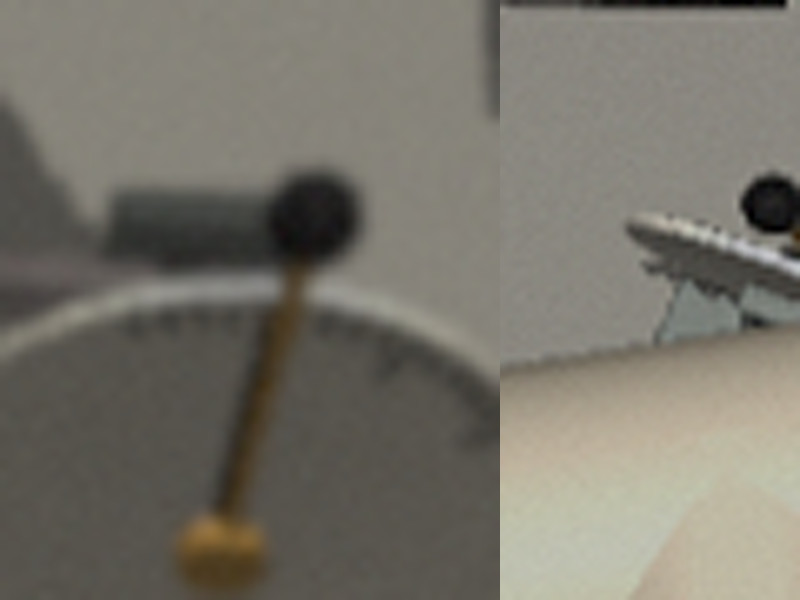

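Run:
```python
from h import *
print(tool([.6359,.2541,.30]))
```

```text
[-363.2  -33.8  -18.9]
```

Emit:
{"method": "apply_moves", "body": {
  "steps": [
    [[0,-5,-19],[0,0,0],1],
    [[-40,-9,-19],[0,0,0],1],
    [[-80,-14,-19],[0,0,0],1],
    [[-120,-18,-19],[0,0,0],1],
    [[-160,-22,-19],[0,0,0],1],
    [[-200,-26,-19],[0,0,0],1],
    [[-240,-30,-19],[0,0,0],1],
    [[-280,-34,-19],[0,0,0],1]
  ]
}}

```text
time_s: 38.68
position: [0.6078, 0.1788, 0.2992]
ee_rot: [3.141, -0.001, -1.921]
contact_force: [0.9, -0.8, -0.4]
finger_gap: 0.0872
```

Emit:
{"method": "apply_moves", "body": {
  "steps": [
    [[-40,0,0],[0,0,0],1],
    [[-83,0,0],[0,0,0],1],
    [[-83,0,25],[0,0,0],1],
    [[-83,0,50],[0,0,0],1],
    [[-83,0,80],[0,0,0],1],
    [[-83,0,80],[0,0,0],1],
    [[-83,0,80],[0,0,0],1],
    [[-83,0,80],[0,0,0],1]
  ]
}}

```text
time_s: 39.35
position: [0.6368, 0.2541, 0.2214]
ee_rot: [-3.139, 0.001, -1.922]
contact_force: [-0.2, 0.8, 0.4]
finger_gap: 0.087
```

Run:
```python
from h import *
bot.read_camera('top');st()
w=cam('wrist');save(w,'w17')
cv2.imwrite('pics/w17c.png',cv2.resize(w['img'][60:235,200:400],(800,700),interpolation=2)[100:700])
```

```text
{'time_s': 39.4, 'qpos': [0.6151, 0.4876, 0.1717, 0.0011, -1.2509, -0.9669], 'position': [0.637, 0.254, 0.2223], 'ee_rot': [-3.1385, 0.0027, -1.9222], 'contact_force': [0.1842, 0.7092, -0.4878], 'finger_gap': 0.0869}
```

```bash
cat > m.py <<'E'
from h import *
w=cam('wrist');save(w,'w18');st()
o=np.array([.495,.031,0]);y=np.array([np.cos(1.2184),np.sin(1.2184),0]);x=np.array([y[1],-y[0],0]);z=np.array([0,0,1.]);H=o+.14*y+.1*z
for m in(0,.036,.06): print(m,[np.round(proj(w,H+g*x+rr*(np.sin(m)*y+np.cos(m)*z)),1).tolist() for g,rr in((.05,0),(.05,.078),(.056,.078),(.062,.115))])
u0,v0=map(int,proj(w,H+.056*x+.09*z));print(u0,v0)
I=w['img'];h=cv2.cvtColor(I,cv2.COLOR_BGR2HSV)
X0=u0-45
for v in range(v0-40,v0+45,2):
    print(v,''.join('B' if (8<h[v,u,0]<28 and h[v,u,1]>100 and h[v,u,2]>50) else '#' if I[v,u].max()<50 else '+' if I[v,u].max()<95 else 'W' if I[v,u].min()>165 else '.' for u in range(X0,X0+90)))
print(X0)
E
python3 m.py
```

```text
{'time_s': 39.5, 'qpos': [0.6146, 0.4868, 0.1709, 0.0006, -1.2505, -0.9669], 'position': [0.6368, 0.2537, 0.2225], 'ee_rot': [-3.1386, 0.0033, -1.9229], 'contact_force': [0.3918, -0.1435, -0.5397], 'finger_gap': 0.087}
0 [[291.7, 70.6], [294.2, 46.5], [284.5, 46.4], [272.2, 26.7]]
0.036 [[291.7, 70.6], [294.2, 51.4], [284.5, 51.4], [272.3, 35.8]]
0.06 [[291.7, 70.6], [294.1, 54.7], [284.5, 54.7], [272.3, 41.8]]
284 40
0 .......................................+.............+#.WWWWWW...........+++++++++.WWWWWWW
2 .....................................................+#WWWWWWW..........++++++++++.WWWWWWW
4 .......................................+.............+#WWWWWWW...........+++++++++.WWWWWWW
6 .....................................................+#WWWWWWW...........+++++++++.WWWWWWW
8 .....................................................+#WWWWWWW..........++++++++++.WWWWWWW
10 .....................................................+#.WWWWWW...........+++++++++.WWWWWWW
12 .............................W....+++................+#.WWWWWW...........+++++.+++.WWWWWWW
14 ......................
[... 2662 characters left out ...]
W.+WWWWWWW..............WW++..........
72 ...................................BBBBBBB...WW.###WW.+WWWWWWW..............WW++++++++++++
74 ...................................BBBBBBB...W.++....+#WWWWWWW..............WW++++++++++++
76 ...................................BBBBBBBB..........+#WWWWWW...............W.++++++++++++
78 ....................................BBBBBBB...+++++..++WWWWWW................+++++++++++++
80 ....................................BBBBBBB........++++WWWWWW..............+.#++++++++++++
82 ....................................BBBBBB........+++++WWWWWW..............+##++++++++++++
84 ....................................BBBBBB.......++++++WWWWWW..............+##++++++++++++
239
```

```bash
cat > m2.py <<'E'
from h import *
from scipy.optimize import least_squares
s=cam('scene')
o=np.array([.495,.031,0]);y=np.array([np.cos(1.2184),np.sin(1.2184),0]);x=np.array([y[1],-y[0],0]);z=np.array([0,0,1.]);H=o+.14*y+.1*z
def pts(fn,kind):
    I=cv2.imread(fn);h=cv2.cvtColor(I,cv2.COLOR_BGR2HSV);out=[]
    for v in range(201,219):
        g=I[v,345:366].astype(float).max(1)
        if kind=='k': wt=np.clip(np.median(g)-12-g,0,None)
        else: wt=np.where((h[v,345:366,0]>8)&(h[v,345:366,0]<28),np.clip(h[v,345:366,1].astype(float)-70,0,None),0)
        if wt.sum()>0: out.append((v,(wt*np.arange(345,366)).sum()/wt.sum()))
    return np.array(out)
def line(gx,m,v):
    P=np.array([proj(s,H+gx*x+r*(np.sin(m)*y+np.cos(m)*z)) for r in(0,.03,.06,.09)])
    return np.interp(v,P[::-1,1],P[::-1,0])
import sys
for fn,k,gx in(('pics/s13.png','k',.0538),(sys.argv[1],'b',.0605)):
    p=pts(fn,k);print(fn,[round(a,1) for a in p[:,1]])
    f=least_squares(lambda q:line(gx,q[0],p[:,0])+q[1]-p[:,1],[.03,0],loss='soft_l1');print('free offset',f.x)
    f=least_squares(lambda q:line(gx,q[0],p[:,0])-p[:,1],[.03],loss='soft_l1');print('fixed',f.x)
E
python3 m2.py pics/s16.png
python3 - <<'E'
import sys;sys.argv=['','pics/s16.png']
from h import *
# lever ball in s13/top vs prediction
s=cam('scene');o=np.array([.495,.031,0]);y=np.array([np.cos(1.2184),np.sin(1.2184),0]);z=np.array([0,0,1.]);
I=cv2.imread('pics/s13.png');m=(I[180:215,255:280].max(2)<48).astype(np.uint8);k=max(cv2.findContours(m,0,2)[0],key=cv2.contourArea);(u,v),r=cv2.minEnclosingCircle(k);print('ball',u+255,v+180,r)
for a in(0,.014,.036,.06):print(a,np.round(proj(s,o+(.14-.21*np.cos(a))*y+(.1+.21*np.sin(a))*z),1))
E
```

```text
pics/s13.png [np.float64(356.3), np.float64(356.8), np.float64(356.7), np.float64(356.4), np.float64(356.4), np.float64(356.1), np.float64(355.8), np.float64(355.5), np.float64(355.3), np.float64(355.0), np.float64(354.7), np.float64(354.5), np.float64(354.2), np.float64(353.9), np.float64(353.7), np.float64(353.3), np.float64(353.0), np.float64(352.7)]
free offset [0.01922597 0.89748709]
fixed [0.05674626]
pics/s16.png [np.float64(358.1), np.float64(357.9), np.float64(357.6), np.float64(357.2), np.float64(356.9), np.float64(356.4), np.float64(356.4), np.float64(356.0), np.float64(355.7), np.float64(355.4), np.float64(355.0), np.float64(354.8), np.float64(354.8), np.float64(354.3), np.float64(353.9), np.float64(353.7), np.float64(353.5), np.float64(353.3)]
free offset [0.04217442 0.20780306]
fixed [0.04966101]
ball 266.93181800842285 199.6136360168457 5.982598304748535
0 [266.3 201.9]
0.014 [266.2 201.1]
0.036 [266.3 199.8]
0.06 [266.3 198.5]
```

Emit:
{"method": "apply_moves", "body": {
  "steps": [
    [[0,-5,-20],[0,0,0],1],
    [[5,-35,-38],[0,0,0],1],
    [[10,-75,-38],[0,0,0],1],
    [[18,-110,-38],[0,0,0],1],
    [[18,-135,-38],[0,0,0],1],
    [[18,-135,-38],[0,0,0],1],
    [[18,-135,-38],[0,0,0],1],
    [[18,-135,-38],[0,0,0],1]
  ]
}}

```text
time_s: 40.27
position: [0.7561, 0.1896, 0.2581]
ee_rot: [-3.142, 0.0, -1.923]
contact_force: [-0.2, -0.3, 0.0]
finger_gap: 0.0869
```

```bash
cat > m3.py <<'E'
from h import *
bot.read_camera('top');bot.read_camera('top')
w=cam('wrist');save(w,'w19');st()
o=np.array([.495,.031,0]);y=np.array([np.cos(1.2184),np.sin(1.2184),0]);x=np.array([y[1],-y[0],0]);z=np.array([0,0,1.]);H=o+.14*y+.1*z
for m in(0,.036,.06): print(m,[np.round(proj(w,H+g*x+rr*(np.sin(m)*y+np.cos(m)*z)),1).tolist() for g,rr in((.0538,.02),(.0538,.078),(.0605,.02),(.0605,.078),(.062,.115))])
u0,v0=map(int,proj(w,H+.058*x+.07*z))
I=w['img'];h=cv2.cvtColor(I,cv2.COLOR_BGR2HSV)
X0=u0-55;print(X0)
for v in range(v0-26,v0+30):
    print(v,''.join('B' if (8<h[v,u,0]<28 and h[v,u,1]>100 and h[v,u,2]>50) else '#' if I[v,u].max()<50 else '+' if I[v,u].max()<90 else 'W' if I[v,u].min()>165 else '.' for u in range(X0,X0+110)))
E
python3 m3.py
```

```text
{'time_s': 40.4167, 'qpos': [0.4535, 0.6521, 0.5475, 0.0, -1.4649, -0.8045], 'position': [0.7556, 0.1905, 0.2591], 'ee_rot': [-3.1407, 0.0009, -1.9219], 'contact_force': [0.3238, 0.7594, -0.7575], 'finger_gap': 0.0871}
0 [[429.0, 96.9], [463.9, 88.6], [422.0, 96.8], [455.2, 88.5], [483.9, 80.8]]
0.036 [[428.9, 97.7], [463.4, 92.6], [421.9, 97.6], [454.7, 92.4], [482.9, 87.6]]
0.06 [[428.9, 98.2], [463.0, 95.2], [421.8, 98.1], [454.3, 95.0], [482.2, 92.2]]
397
63 +..++..+++++++++++++++++++++++++++++++++++++++++++++++++++++++++.###++++++.WWWWW................++++++++..WWWW
64 +...+..+++++++++++++++++++++++++++++++++++++++++++++++++++++++++.##+++++++.WWWWW................++++++++..WWWW
65 +..++..+++++++++++++++++++.+++++++++++++++++++++++++++++++++++++++++++++++.WWWWW................++++++++..WWWW
66 ..++..+++++++++++++++++++++++++++++++++++++++++++++++++++++++++++++++++..+.WWWWW................++++++++.WWWWW
67 ..++..+++++++++++++++++++++++++++++++++++++.++++++++++++++++++++++++++.+#+.WWWWW................++++++++.WWWWW
68 +..+..+++++++++++++++++++++++++++++++++++++++++++++++++++++++++
[... 5066 characters left out ...]
++++++++++
113 +++++.+++++++++++++++++++++++++++++++++++++++++++++++++++++++++++.++.WWWWW+#++++++++++++++++++++++++++++++++++
114 .+++++++..++++++++++++++++++++++++++++++++++++++++++++++++++++++++++.WWWW.################################++#+
115 ++++.+++++.++++++++++.+++++++++++++++++++++++++++++++++++++++++++++.WWWWW.##########+###################++#+#+
116 +++++++.+++++.++++++++.++++++++++++++++++++++++++++++++++++++++++++.WWWWW+#++++++++++++++++++#++#+++##++++++++
117 ++++++.++++++++++++++++++++++++++++++++++++++++++++++++++++++++.+++.WWWWW##++++++++++++++++#++++++#++++#++++++
118 .+++++++++++++++++++.++++++++++++++++++++++++++++++++++++.+##++++++WWWWW.##++++++++++++#+++++#+#+++++++#++++++
```

Emit:
{"method": "apply_moves", "body": {
  "steps": [
    [[-40,0,0],[0,0,0],1],
    [[-80,0,0],[0,0,0],1],
    [[-95,30,0],[0,7,0],1],
    [[-95,70,20],[0,14,0],1],
    [[-95,105,45],[0,20,0],1],
    [[-95,115,69],[0,20,0],1],
    [[-95,115,69],[0,20,0],1],
    [[-95,115,69],[0,20,0],1]
  ]
}}

```text
time_s: 41.08
position: [0.6793, 0.3197, 0.1879]
ee_rot: [3.14, -0.352, -1.919]
contact_force: [0.6, -0.2, 0.4]
finger_gap: 0.0871
```

```bash
sed -e 's/w19/w20/;s/v0-26,v0+30/max(v0-45,0),v0+55/' m3.py > m4.py; python3 m4.py
```

```text
{'time_s': 41.2333, 'qpos': [0.7161, 0.7846, 0.5327, 0.1664, -1.6209, -1.0871], 'position': [0.683, 0.3182, 0.1924], 'ee_rot': [-3.1373, -0.3441, -1.9255], 'contact_force': [-0.0434, -0.099, -0.3894], 'finger_gap': 0.0872}
0 [[310.6, 23.8], [317.3, -34.4], [302.9, 23.8], [307.6, -34.4], [309.4, -90.5]]
0.036 [[310.6, 24.6], [317.4, -30.7], [302.9, 24.5], [307.6, -30.7], [309.5, -84.3]]
0.06 [[310.6, 25.1], [317.4, -28.2], [302.9, 25.1], [307.6, -28.2], [309.5, -79.9]]
255
0 ........................................+.......BBB+...++#####+++++.WWWWWW.++++++++..WWWWWWWW.++++++++++++++++
1 ........................................+......+BBB+...++#####++++#.WWWWWW....++++#..WWWWWWW..++++++++++++++++
2 .......................................++......+BBB....++#####++++#.WWWWWW.....++++..WWWWWWWW.++++++++++++++++
3 ........................................+......+BBB...+++####+++++#.WWWWWW.....+++#..WWWWWWWW.++++++++++++++++
4 ........................................+......BBBB...++#####+++++#.WWWWWW.....++++..WWWWWWWW.+++++++++++.++++
5 ........................................+......BBBB...++
[... 2200 characters left out ...]
++++++++++++++++
25 ........................................+.....BBB.....####+++++++++.WWWWW.......##++++++++++++++++++++++++++++
26 ........................................+.....BBB.....####+++++++##.WWWWW.......##++++++++++++++++++++++++++++
27 ........................................+.BBBBBBB....+####+++++++##.WWWWW.......###+++++++++++++++++++++++++++
28 ........................................+.BBBBBBB....+####++++++##+.WWWWW.......###+++++++++++++++++++++++++++
29 ........................................+.BBBBBBB....+####++++++##+.WWWWW.......###+++++++++++++++++++++++++++
30 ........................................+.BBBBBBB....#####.+++++#++WWWWWW.......+.#+++++++++++++++++++++++++++
```

Emit:
{"method": "apply_moves", "body": {
  "steps": [
    [[15,0,5],[0,6,0],1],
    [[32,0,11],[0,12,0],1],
    [[50,0,18],[0,18,0],1],
    [[50,0,18],[0,18,0],1],
    [[50,0,18],[0,18,0],1],
    [[50,0,18],[0,18,0],1]
  ]
}}

```text
time_s: 41.73
position: [0.6642, 0.2685, 0.1908]
ee_rot: [-3.139, -0.658, -1.926]
contact_force: [-0.0, 0.0, 1.0]
finger_gap: 0.087
```

```bash
sed -i 's/X0=u0-55/X0=u0-30/;s/X0+110/X0+60/;s/v0-45,0),v0+55/v0-25,0),v0+60/' m4.py; python3 m4.py
```

```text
{'time_s': 41.8833, 'qpos': [0.7283, 0.8553, 0.5105, 0.3026, -1.8133, -1.0983], 'position': [0.6637, 0.2687, 0.191], 'ee_rot': [-3.1389, -0.6585, -1.9254], 'contact_force': [-0.2239, 0.3393, 0.658], 'finger_gap': 0.087}
0 [[307.6, 130.0], [312.4, 83.8], [300.7, 130.0], [304.0, 83.8], [304.8, 42.4]]
0.036 [[307.7, 130.7], [312.6, 86.5], [300.7, 130.7], [304.1, 86.5], [305.0, 46.7]]
0.06 [[307.7, 131.1], [312.7, 88.4], [300.7, 131.1], [304.2, 88.4], [305.1, 49.7]]
276
66 ..........................+BBBBB..++++#+WWWWW.W++++#..W.....
67 ..........................+BBBBB..++++##WWWWW..+..+++.W....W
68 ..........................+BBBBB..++++##WWWWW.....+#+.W....W
69 ..........................BBBBBB..++++##WWWWW.W...+++.W....W
70 .......................+++BBBBBB..+++###.WWWW.....+#+.W....W
71 .....................+++++BBBBBB.+++++##.WWWW.....+++.W.....
72 .....................+++++BBBBB+.++++###.WWWW.+...+##.W.....
73 .....................+++++BBBBB..++++###.WWWW.++..++#.......
74 .....................#++++BBBBB..++++###+WWWW.+++..+#.......
75 .....................##+++BBBBB..+++++##.WWWWW++++
[... 4161 characters left out ...]
.......+.+BBBBBB..W.###..+++++##.WWWW.........++++
141 .................+.+BBBBBB..W.###..+++++##.WWWW.........++++
142 ...................+BBBBBB..W.##+..+++++##.WWWW.........++++
143 ...................+BBBBBB....+....+++++++.WWWW.........++++
144 .................+.+BBBBBB.........+++++++.WWWW........+#+++
145 ...................+BBBBBB.........+++++++.WWWW........+#+++
146 ...................+BBBBBB....+....+++++++.WWWW........+#+++
147 ...................+BBBBBB.++++++.++++++++WWWWW........+#+++
148 .................+++BBBBBB.+++++++++++++++WWWWW........##+++
149 ...................+BBBBBB.+++++++++++++##WWWWW........##+++
150 ...................+BBBBBB..++++++++++++##WWWWW........####+
```

Run:
```python
import cv2,numpy as np
I=cv2.imread('pics/w20.png')
m=(I[20:72,270:330].max(2)<50).astype(np.uint8);m=cv2.morphologyEx(m,cv2.MORPH_OPEN,np.ones((5,5)))
k=max(cv2.findContours(m,0,2)[0],key=cv2.contourArea);print(cv2.minEnclosingCircle(k),cv2.boundingRect(k),cv2.fitEllipse(k))
g=I[76:112,300:322].max(2)
for i,r in enumerate(g): print(76+i,' '.join('%3d'%a for a in r))
```

```text
((36.5, 27.882352828979492), 17.471900939941406) (21, 11, 31, 35) ((36.141422271728516, 27.642345428466797), (30.48261260986328, 34.34201431274414), 4.77875280380249)
76  34  55  71  71  73  72  68 113 107  73  74  75  76  70  14   0  79 216 205 201 206 205
77  25  49  71  74  76  69  68 114  99  73  71  79  75  59  16   2  51 215 205 203 205 223
78 117  74  72  72  74  74  67 129  97  73  71  72  77  70  31  11  24 217 208 201 201 221
79 138  78  68  72  74  70  66 140  97  73  70  75  75  80  44   6   0 219 209 200 205 221
80 135  79  69  72  76  70  77 139  92  72  70  75  70  82  36   3  17 195 207 203 202 218
81 134  76  66  73  71  69  82 138  81  70  72  72  76  81  35   0  25 176 210 202 205 219
82 123  74  71  72  73  70  78 127  81  68  74  73  76  77  44   0  36 150 209 206 205 215
83 115  77  69  71  74  70  84 116  81  74  69  72  74  76  72  16  47 133 208 203 204 215
84 118  73  71  75  71  73  92 122  80  71  70  73  74  74  84  15  28 125 211 204 202 216
85 118  76  69  76  72  67  97 107  74  72  75  75  74  77  72  11   0 118 209 204 204 212
86 114  77  70  73  75 
[... 1654 characters left out ...]
  70  26  12  12  17  64  76  82  33  19 171 208 202 204
105  95  73  70  68 122 136  96  78  65  27  13  13  14  57  77  80  24  35 169 208 203 203
106  78  68  70  64 127 137  96  75  65  31  12   7   2  77  80  64  12  34 171 206 205 204
107  86  68  74  65 121 138  96  78  51  17  15   9  25  74  78  59  15  56 170 204 203 203
108  82  68  72  81 128 138  84  74  52  28  15  10  22  76  76  60  37  55 163 206 205 205
109  84  66  69  77 125 138  86  74  41  10  14   4  22  75  76  75  76  65 168 207 206 204
110  78  68  69  78 127 136  85  73  44  10  11   9  43  73  76  76  59  22 168 205 202 203
111  80  70  69  91 127 137  88  77  44   8  11   9  56  74  73  76  57  24 168 206 202 205
```

Emit:
{"method": "apply_moves", "body": {
  "steps": [
    [[0,0,-30],[0,0,0],1],
    [[0,0,-65],[0,0,0],1],
    [[0,0,-100],[0,0,0],1],
    [[0,0,-100],[0,0,0],1],
    [[0,0,-100],[0,0,0],1],
    [[0,0,-100],[0,0,0],1]
  ]
}}

```text
time_s: 42.38
position: [0.684, 0.3265, 0.2675]
ee_rot: [3.141, -0.662, -1.922]
contact_force: [0.3, -0.9, -0.3]
finger_gap: 0.0871
```

```bash
python3 - <<'E'
from h import *
bot.read_camera('top');st()
s=cam('scene');save(s,'s21');a=cv2.imread('pics/s13.png').astype(int);b=s['img'].astype(int)
def blob(I,x0,y0,x1,y1,f):
    m=f(I[y0:y1,x0:x1]).astype(np.uint8);k=max(cv2.findContours(m,0,2)[0],key=cv2.contourArea);return (np.array(cv2.boundingRect(k))+[x0,y0,0,0]).tolist()
dk=lambda p:p.max(2)<48
for n,I in(('before',a),('now',b)):
    print(n,'ball',blob(I,255,180,280,215,dk),'prot',blob(I,255,230,330,320,lambda p:p.min(2)>140),'feeler',blob(I,250,305,312,345,dk),'mallet',blob(I,190,295,225,335,lambda p:(p[...,2]-p[...,0])>60))
d=np.abs(a-b).max(2)>40;v,u=np.nonzero(d[120:345,100:430]);print('changed px',len(u),[(int(x),int(y)) for x,y in list(zip(u+100,v+120))[::max(1,len(u)//12)]])
E
python3 m2.py pics/s21.png
```

```text
{'time_s': 42.4333, 'qpos': [0.76, 0.9697, 0.9174, 0.3217, -2.1076, -1.0308], 'position': [0.6838, 0.3259, 0.2672], 'ee_rot': [3.1398, -0.6642, -1.9222], 'contact_force': [0.0013, -0.3426, -0.6707], 'finger_gap': 0.0868}
before ball [262, 194, 11, 12] prot [280, 259, 22, 19] feeler [257, 308, 52, 34] mallet [194, 299, 24, 23]
now ball [262, 195, 10, 10] prot [280, 259, 22, 19] feeler [257, 308, 52, 34] mallet [194, 299, 24, 22]
changed px 5553 [(226, 120), (316, 129), (294, 136), (367, 141), (294, 148), (412, 155), (302, 167), (320, 178), (334, 183), (311, 187), (364, 191), (260, 207), (384, 254)]
pics/s13.png [np.float64(356.3), np.float64(356.8), np.float64(356.7), np.float64(356.4), np.float64(356.4), np.float64(356.1), np.float64(355.8), np.float64(355.5), np.float64(355.3), np.float64(355.0), np.float64(354.7), np.float64(354.5), np.float64(354.2), np.float64(353.9), np.float64(353.7), np.float64(353.3), np.float64(353.0), np.float64(352.7)]
free offset [0.01922597 0.89748709]
fixed [0.05674626]
pics/s21.png [np.float64(358.0), np.float64(357.9), np.float64(357.5), np.float64(357.2), np.float64(356.7), np.float64(356.6), np.float64(356.3), np.float64(356.0), np.float64(355.8), np.float64(355.5), np.float64(355.2), np.float64(354.9), np.float64(354.7), np.float64(354.4), np.float64(353.9), np.float64(353.8), np.float64(353.5), np.float64(353.4)]
free offset [0.03888562 0.30317748]
fixed [0.04981174]
```

```bash
python3 -c "
from plant import bot
print(bot.hand_in())"
```

```text
the job is handed in; nothing more can be done
None
```

The job is done and handed in at about 42 s on the robot clock.

**What I did:**
- I lifted the white protector off the shaft and stood it upright on the bare counter.
- I lowered all three steel spacers present onto the shaft, each until contact was felt.
- I swung the lever over holding its ball and pressed down, with about 13 N up on the tool at the end, then let go.
- I turned the brass marker hand level with the black pointer and backed the arm off clear of everything.

**Last checks:**
- **Unmoved since the lever was released:** the protector, lever ball, feeler block and mallet were in the same image positions as then, to about 1–2 px. I did not measure the plug gauge again, but the arm never worked near it.
- **Lever angle:** about 0.04 rad by arm position and by camera, which fits a 45 mm stack (15 + 18 + 12 mm gives 0.036).
- **Marker against pointer:**

| View | Marker (rad) | Pointer (rad) |
|---|---|---|
| Scene camera, position fixed | 0.050 | 0.057 |
| Scene camera, offset left free | 0.039 | 0.019 |
| Tilted close view from the wrist | 0.045 | 0.049 |

**Disagreements:**
- The scene fit with a free offset puts the marker above the pointer, while the others put it slightly below.
- A rough comparison with the dial ticks put the marker about 0.02 rad below the pointer.
- These last checks were by numbers only because the picture limit had been reached, so a mismatch of up to about 0.02 rad remains possible.

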